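Set the focus cam on its high spot and load the die carousel

TASK

Get this bench ready for a microscope inspection run. First crank the focus cam wheel slowly until the high spot of its rim stands at the dial gauge (the needle's highest reading of the whole turn) and let go of it there; then load every die carrier from the blue mat through the open window into the carousel, one flat in each pocket, turning the green knob to bring up the next empty pocket. Finish with all carriers under the clear cover, an empty pocket clicked in at the window and the cam wheel still on its high spot, leaving the other things on the bench alone.

Things in the scene. Friction and masses are not known exactly. Their poses are not given: they have to be found in the camera images.
- gauge_base: fixed black base plate 270 x 170 x 12 mm of wheel and gauge; origin under the wheel's axle; its x axis points from the axle to the dial gauge (56 mm across, 62 mm tall, its centre 135 mm from the axle). Beside the gauge, keep the line along which the fingers close across this x axis.
- wheel: focus cam wheel, aluminium, lying flat, 140 mm across, 14 mm thick, a few mm off-centre on its vertical axle, so its rim has one high spot per turn, not marked. Origin on the axle, 16 mm above the table; z up; the crank knob stands on its x axis. Turns either way without stops against light friction (about 0.03 Nm); stays where it is left.
- crank_top (a point): centre of the top of the wheel's crank knob: upright black cylinder 18 mm across, 33 mm proud of the wheel's top, 50 mm from the axle, top 63 mm above the table. It spins freely on its own pin, so, gripped, it can be led right round the circle without turning the gripper.
- needle (a joint): angle (rad) of the red needle of the dial gauge, which faces up. The gauge's flat plunger rests on the rim: the reading rises smoothly (about a cosine of the wheel angle), the needle turning counter-clockwise seen from above, as the rim bulges towards the gauge. High spot at the gauge: highest reading of the turn; opposite it: the lowest, over 2 rad less.
- window (a point): centre of the carousel's loading place at pocket-floor height, 18 mm above the table, on the robot's side; x axis points to the carousel's axis, 75 mm away. Only here is it open from above: a clear cover 4 mm thick, its top 46 mm above the table, lies over the rest, from 35 mm beyond this point (towards the axis) on, 4 mm above carriers lying in pockets.
- knob_top (a point): centre of the top of the carousel's green grip bar: 50 mm long (point's x axis), 12 mm thick (y), 28 mm tall, top 80 mm above the table, on the vertical axis. It turns the carousel (black disc, 214 mm across, five pockets 72 degrees apart) either way without stops. Detents at each pocket-at-window position pull it in from up to half a step; at most 0.15 Nm.
- pocket0 (a point): centre of the floor of carousel pocket 0, 75 mm from the axis, 18 mm above the table: square recess 46 mm wide, walls 10 mm high, 3 mm thick, two sides along the radius. Numbered counter-clockwise from above. z up; the point's x and y are the carousel's. Empty at the start.
- pocket1 (a point): centre of the floor of carousel pocket 1, 75 mm from the axis, 18 mm above the table: square recess 46 mm wide, walls 10 mm high, 3 mm thick, two sides along the radius. Numbered counter-clockwise from above. z up; the point's x and y are the carousel's. Empty at the start.
- pocket2 (a point): centre of the floor of carousel pocket 2, 75 mm from the axis, 18 mm above the table: square recess 46 mm wide, walls 10 mm high, 3 mm thick, two sides along the radius. Numbered counter-clockwise from above. z up; the point's x and y are the carousel's. Empty at the start.
- pocket3 (a point): centre of the floor of carousel pocket 3, 75 mm from the axis, 18 mm above the table: square recess 46 mm wide, walls 10 mm high, 3 mm thick, two sides along the radius. Numbered counter-clockwise from above. z up; the point's x and y are the carousel's. Empty at the start.
- pocket4 (a point): centre of the floor of carousel pocket 4, 75 mm from the axis, 18 mm above the table: square recess 46 mm wide, walls 10 mm high, 3 mm thick, two sides along the radius. Numbered counter-clockwise from above. z up; the point's x and y are the carousel's. Empty at the start.
- die0: die carrier, black square block 40 x 40 x 20 mm with a green chip on both faces (either face may be up), 40 g, origin at its centre; lies flat on a blue mat 2 mm thick between wheel and carousel at the start. Three or four carriers are there; an absent one reads None all along.
- die1: die carrier, black square block 40 x 40 x 20 mm with a green chip on both faces (either face may be up), 40 g, origin at its centre; lies flat on a blue mat 2 mm thick between wheel and carousel at the start. Three or four carriers are there; an absent one reads None all along.
- die2: die carrier, black square block 40 x 40 x 20 mm with a green chip on both faces (either face may be up), 40 g, origin at its centre; lies flat on a blue mat 2 mm thick between wheel and carousel at the start. Three or four carriers are there; an absent one reads None all along.
- die3: die carrier, black square block 40 x 40 x 20 mm with a green chip on both faces (either face may be up), 40 g, origin at its centre; lies flat on a blue mat 2 mm thick between wheel and carousel at the start. Three or four carriers are there; an absent one reads None all along.
- objective: bystander: spare microscope objective, steel, 28 mm across, 50 mm tall, standing; origin at the centre of its underside; to be left alone
- spacer: bystander: brass spacer ring, 44 mm across, 12 mm high; origin at the centre of its underside; to be left alone
- brush: bystander: cleaning brush, 150 mm long, lying, origin under its middle; to be left alone
- mug: bystander: white mug, 80 mm across, 90 mm tall; origin at the centre of its underside; to be left alone
- cleaner: bystander: white lens-cleaner bottle, 52 mm across, 130 mm tall; origin at the centre of its underside; to be left alone
- swabs: bystander: jar of swabs, 56 mm across, 60 mm tall; origin at the centre of its underside; to be left alone
- driver: bystander: screwdriver, 160 mm long, lying; origin at the centre of its underside; to be left alone

How it is judged:
On the way, in this order (a step that is already met when the one before it is completed fails the run):
1. the cam wheel stands still, let go, with its high spot at the gauge (value of joint needle above 1.159 rad and contact force between the fingers and wheel below 0.1 N and angular speed of wheel below 0.05 rad/s), for 0.5 s.
2. every carrier lies flat in a pocket of the carousel (((horizontal distance between die0 and pocket0 below 0.006 m and z of die0 in the frame of pocket0 between 0.0065 and 0.0135 m and angle between the z axis of die0 and the z axis of pocket0, either way round below 0.12 rad) or (horizontal distance between die0 and pocket1 below 0.006 m and z of die0 in the frame of pocket1 between 0.0065 and 0.0135 m and angle between the z axis of die0 and the z axis of pocket1, either way round below 0.12 rad) or (horizontal distance between die0 and pocket2 below 0.006 m and z of die0 in the frame of pocket2 between 0.0065 and 0.0135 m and angle between the z axis of die0 and the z axis of pocket2, either way round below 0.12 rad) or (horizontal distance between die0 and pocket3 below 0.006 m and z of die0 in the frame of pocket3 between 0.0065 and 0.0135 m and angle between the z axis of die0 and the z axis of pocket3, either way round below 0.12 rad) or (horizontal distance between die0 and pocket4 below 0.006 m and z of die0 in the frame of pocket4 between 0.0065 and 0.0135 m and angle between the z axis of die0 and the z axis of pocket4, either way round below 0.12 rad)) and ((horizontal distance between die1 and pocket0 below 0.006 m and z of die1 in the frame of pocket0 between 0.0065 and 0.0135 m and angle between the z axis of die1 and the z axis of pocket0, either way round below 0.12 rad) or (horizontal distance between die1 and pocket1 below 0.006 m and z of die1 in the frame of pocket1 between 0.0065 and 0.0135 m and angle between the z axis of die1 and the z axis of pocket1, either way round below 0.12 rad) or (horizontal distance between die1 and pocket2 below 0.006 m and z of die1 in the frame of pocket2 between 0.0065 and 0.0135 m and angle between the z axis of die1 and the z axis of pocket2, either way round below 0.12 rad) or (horizontal distance between die1 and pocket3 below 0.006 m and z of die1 in the frame of pocket3 between 0.0065 and 0.0135 m and angle between the z axis of die1 and the z axis of pocket3, either way round below 0.12 rad) or (horizontal distance between die1 and pocket4 below 0.006 m and z of die1 in the frame of pocket4 between 0.0065 and 0.0135 m and angle between the z axis of die1 and the z axis of pocket4, either way round below 0.12 rad)) and ((horizontal distance between die2 and pocket0 below 0.006 m and z of die2 in the frame of pocket0 between 0.0065 and 0.0135 m and angle between the z axis of die2 and the z axis of pocket0, either way round below 0.12 rad) or (horizontal distance between die2 and pocket1 below 0.006 m and z of die2 in the frame of pocket1 between 0.0065 and 0.0135 m and angle between the z axis of die2 and the z axis of pocket1, either way round below 0.12 rad) or (horizontal distance between die2 and pocket2 below 0.006 m and z of die2 in the frame of pocket2 between 0.0065 and 0.0135 m and angle between the z axis of die2 and the z axis of pocket2, either way round below 0.12 rad) or (horizontal distance between die2 and pocket3 below 0.006 m and z of die2 in the frame of pocket3 between 0.0065 and 0.0135 m and angle between the z axis of die2 and the z axis of pocket3, either way round below 0.12 rad) or (horizontal distance between die2 and pocket4 below 0.006 m and z of die2 in the frame of pocket4 between 0.0065 and 0.0135 m and angle between the z axis of die2 and the z axis of pocket4, either way round below 0.12 rad)) and ((horizontal distance between die3 and pocket0 below 0.006 m and z of die3 in the frame of pocket0 between 0.0065 and 0.0135 m and angle between the z axis of die3 and the z axis of pocket0, either way round below 0.12 rad) or (horizontal distance between die3 and pocket1 below 0.006 m and z of die3 in the frame of pocket1 between 0.0065 and 0.0135 m and angle between the z axis of die3 and the z axis of pocket1, either way round below 0.12 rad) or (horizontal distance between die3 and pocket2 below 0.006 m and z of die3 in the frame of pocket2 between 0.0065 and 0.0135 m and angle between the z axis of die3 and the z axis of pocket2, either way round below 0.12 rad) or (horizontal distance between die3 and pocket3 below 0.006 m and z of die3 in the frame of pocket3 between 0.0065 and 0.0135 m and angle between the z axis of die3 and the z axis of pocket3, either way round below 0.12 rad) or (horizontal distance between die3 and pocket4 below 0.006 m and z of die3 in the frame of pocket4 between 0.0065 and 0.0135 m and angle between the z axis of die3 and the z axis of pocket4, either way round below 0.12 rad))), for 0.2 s.
At the end, for the whole second after the job is handed in: The cam wheel rests within about 15 degrees of its high spot; every carrier present lies flat and still in a pocket (centre within 6 mm of the pocket's), over 50 mm from the window's centre, so under the cover; an empty pocket stands within 6 mm of the window's centre (all of step 2 and value of joint needle above 1.159 rad and horizontal distance between each of die0, die1, die2, die3 and window above 0.05 m and horizontal distance between any of pocket0, pocket1, pocket2, pocket3, pocket4 and window below 0.006 m and angular speed of wheel below 0.05 rad/s and linear speed of each of die0, die1, die2, die3 below 0.02 m/s); the robot touches nothing.
It fails at once if the cam wheel is spun fast (over 3 rad/s) (angular speed of wheel above 3 rad/s).
It fails at once if one of the bystanders is shifted by more than 40 mm or the upright ones are knocked over (distance of any of objective, spacer, brush, mug, cleaner, swabs, driver from where it was at the start of the episode above 0.04 m or angle between any of objective, mug, cleaner, swabs's own z axis and vertical above 0.6 rad).
Of die0, die1, die2, die3 only 3 to 4 are there at a start; the rules pass over those that are not, and their reading is None.
At some moment in a run one of die0, die1, die2, die3 may be knocked a few centimetres aside while the robot is not near it.
Once in a run the grip may slacken for a moment while it holds something.
It also fails if it takes over 210 s, if anything falls off the work surface, if the arm or the gripper's body presses on something with over 40 N, if the wrist force passes 120 N, or if a joint passes its speed limit or range.

ROBOT

A 7-joint arm with a two-finger parallel gripper is mounted at the origin on the work surface. World frame = base frame: x ahead of the robot, y to its left, z up, the work surface at z = 0. Lengths are in m, angles in rad, forces in N, time in s.
With the tool pointing down it reaches from about 0.425 to 0.925 m from the base axis. Payload 6.8 kg.
Tool frame: the origin (TCP) lies between the finger pads; the fingertips stand 25 mm ahead of it and the grasp point (between the pads) lies 6 mm ahead of it; z points along the fingers, y is the line along which they close (so a half turn about z gives the same grasp; the last joint's range is limited). The gripper opens to 88 mm and grips with 3 to 60 N. Pads are 20 mm wide; open, the fingers measure 115 mm over their backs; the gripper's body (75 mm by 178 mm) begins 61 mm behind the grasp point.
Start: joints at [-1.212, 0.477, 0.022, 1.555, -0.011, 1.109, -0.083], TCP at [0.304, 0.603, 0.208] pointing down, gripper open.
Joint ranges: [-2.96, 2.96], [-0.34, 2.1], [-1.41, 1.46], [0.24, 2.44], [-1.37, 4.51], [0.17, 1.92], [-2.96, 2.96]. Speed limits (rad/s): [2.39, 2.39, 3.14, 3.14, 3.14, 3.14, 3.14].

INTERFACE

Orientations are given as [roll, pitch, yaw] about the fixed x, y, z axes, in that order (R = Rz(yaw) Ry(pitch) Rx(roll)).
In Python, from plant import robot, cams gives the robot as it stands. The module is installed in compiled form; this text tells all that it offers.
- The arm moves only by the shell command python3 -m creep 'ROWS' [FORCE]. ROWS is JSON, a list that holds one entry, the list of rows, each a list of 7 numbers: the opening, from 0 (shut) to 1 (fully open), then the shift along the tool's x, y, z in mm, then the turn, a rotation vector about the tool's x, y, z in degrees. A call has 1 to 8 rows; each row shifts and turns the commanded pose from where the row before left it, along the tool's axes as they then stand; what a row does not reach is not made up. A row lasts 1/10 s, in which the tool goes at most 50 mm and 8.59 degrees, less where a joint would pass 70% of its speed; a pose out of reach is approached as far as the arm can. A call with a gripper value outside its range is refused whole. The fingers move at their own pace and stop on an object; FORCE is the grip in N (left out, the last holds). Time passes only in rows, so rows that do not move let the fingers close. It gives the time, the measured TCP pose, the force, the opening and the grip force at its end, in the units of the state.
- robot.observe(): the state, without advancing time (a new reading comes with each control period).
- cams.grab_frame(name): name is "side" or "top"; returns a dict with "pixels" (384x512x3 uint8, red, green, blue), "fx", "fy", "cx", "cy" (pixels), "k1" (the pictures are not rectified: a ray, as slopes to the right and down, at radius r is drawn at 1 + k1 r^2 times it, then the intrinsics apply), "R" (3x3) and "t" (3): a world point X has camera coordinates R X + t. Camera axes: x right, y down, z forward; pixel columns grow to the right and rows downward; lengths in m; the calibration is good to about 2 mm. A picture is of the moment at which its call begins. There is no depth.
- robot.close_job(): hands the job in; it is judged then, once.
The state is a dict: "time_s": time; "q": joint angles; "joint_velocities": joint speeds; "joint_torque": joint torques, N m; "position": TCP position; "orientation": TCP orientation; "force": force on the tool from outside, world axes, zero at the start; "torque": the same for the moment, N m; "grip_width": finger opening in m; "grip_force": force on a finger pad.
Only numpy, scipy, OpenCV 4.12 (cv2) and the standard library are available. Lean on these libraries where they do the work, as an engineer would, in place of code of your own. Each camera call takes 0.05 s, during which the arm holds its last target. There are 200 camera calls.

## Working session

There is one attempt and no reset: what is moved stays moved. The work goes in short steps, Python scripts to look and compute and a shell command to move; the robot and the scene stay as the last step left them, time stands still between calls to the robot, and variables do not carry over. Pictures are saved under pics/ and viewed, at most 14 in all, crops included, and the job is handed in when it is done.

```bash
mkdir -p pics; cat > h.py <<'E'
import numpy as np, cv2
from plant import robot, cams
from scipy.spatial.transform import Rotation as Ro
def grab(n,save=None):
    f=cams.grab_frame(n)
    if save: cv2.imwrite('pics/'+save+'.png',cv2.resize(f['pixels'][:,:,::-1],None,fx=1.5,fy=1.5,interpolation=cv2.INTER_CUBIC))
    np.savez('last_%s.npz'%n,**f)
    return f
def K(f): return np.array([[f['fx'],0,f['cx']],[0,f['fy'],f['cy']],[0,0,1.]])
def ray(f,u,v):
    p=cv2.undistortPoints(np.array([[[u,v]]],float),K(f),np.array([float(f['k1']),0,0,0]))[0,0]
    R=np.array(f['R']);t=np.array(f['t'])
    return -R.T@t, R.T@np.array([p[0],p[1],1.])
def onz(f,u,v,z):
    o,d=ray(f,u,v); return o+d*(z-o[2])/d[2]
def proj(f,X):
    x=np.array(f['R'])@np.array(X)+np.array(f['t']); x=x[:2]/x[2]
    x=x*(1+float(f['k1'])*(x@x)); return np.array([f['fx']*x[0]+f['cx'],f['fy']*x[1]+f['cy']])
def tri(f1,p1,f2,p2):
    o1,d1=ray(f1,*p1);o2,d2=ray(f2,*p2)
    s=np.linalg.lstsq(np.c_[d1,-d2],o2-o1,rcond=None)[0]
    a=o1+s[0]*d1;b=o2+s[1]*d2
    return (a+b)/2,np.linalg.norm(a-b)
def load(n): return dict(np.load('last_%s.npz'%n))
E
python3 - <<'E'
from h import *
s=robot.observe();print(s)
for n in('top','side'):
    f=grab(n,n+'0');print(n,f['fx'],f['cx'],f['k1'],-np.array(f['R']).T@f['t'],f['R'])
E
```

```text
{'time_s': 0.0, 'q': array([-1.21206776,  0.47779282,  0.02234524,  1.55641389, -0.01147575,
        1.10929452, -0.08309033]), 'joint_velocities': array([-1.21426114e-03, -7.55987693e-04, -3.18116020e-04,  1.25331044e-03,
        2.72837256e-05, -8.18187602e-04, -8.46790771e-04]), 'joint_torque': array([-3.44393220e-05, -5.82861865e+01,  1.53486293e+00, -2.72598803e+01,
       -5.42387366e-02,  1.68827246e-02,  1.60039031e-04]), 'position': array([0.30353739, 0.60221771, 0.20740261]), 'orientation': array([-3.13981920e+00,  1.55789779e-04,  2.67480182e+00]), 'force': array([ 0.39810801, -0.0994967 , -0.92620276]), 'torque': array([-0.05807813,  0.10232842,  0.01984825]), 'grip_force': 0.0, 'grip_width': 0.08761007800739017}
top 365.4757824818777 248.47373482141353 -0.037181371526733356 [ 0.37894542 -0.00858107  1.21385222] [[-0.01333156 -0.99989112 -0.00632673]
 [-0.98468942  0.01422818 -0.1737363 ]
 [ 0.1738074   0.00391368 -0.98477189]]
side 442.00606330752186 259.32490815948165 -0.06936006155204584 [-0.04939043 -0.78651464  1.04396165] [[ 0.79000061 -0.61308415 -0.0051828 ]
 [-0.42256813 -0.53834399 -0.72912408]
 [ 0.44422429  0.57819855 -0.6843619 ]]
```

View pics/top0.png

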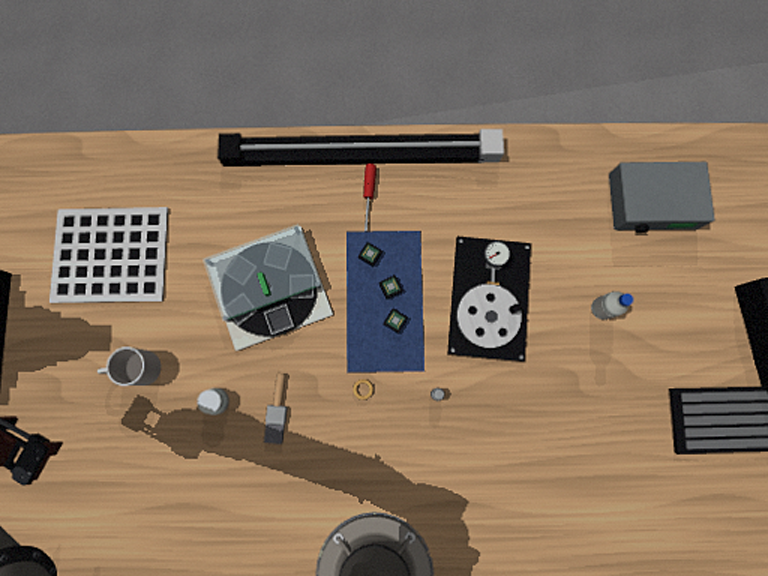

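View pics/side0.png

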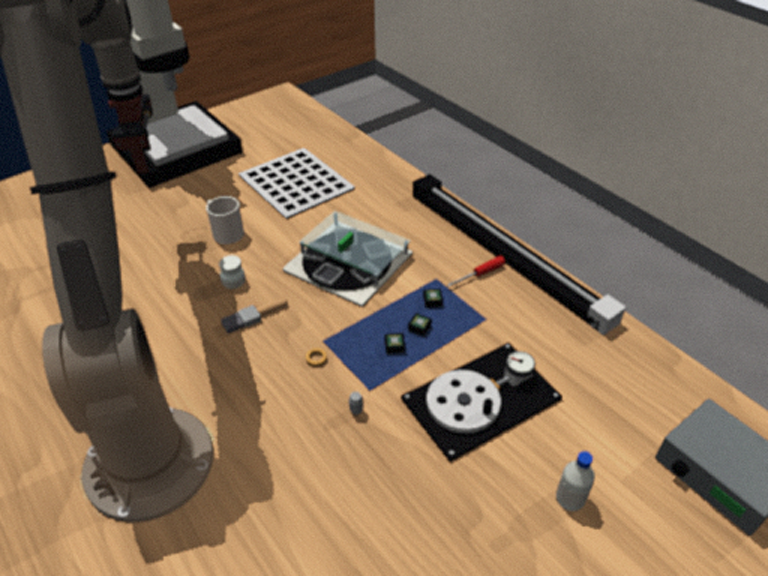

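The top view shows three dies at about (247,169), (261,191) and (264,213) px, gauge (331,169), wheel (327,211), knob (176,189) and window (185,213). I'll enlarge these areas.

```bash
python3 - <<'E'
from h import *
T=load('top')['pixels'][:,:,::-1];S=load('side')['pixels'][:,:,::-1]
def c(I,u,v,w=66,h=50): return cv2.resize(I[v-h:v+h,u-w:u+w],(400,300),interpolation=cv2.INTER_CUBIC)
a=np.vstack([np.hstack([c(T,327,200),c(T,178,193)]),np.hstack([c(S,320,265),c(S,235,170)])])
cv2.imwrite('pics/crop0.png',a)
E
```

```text
(no output)
```

View pics/crop0.png

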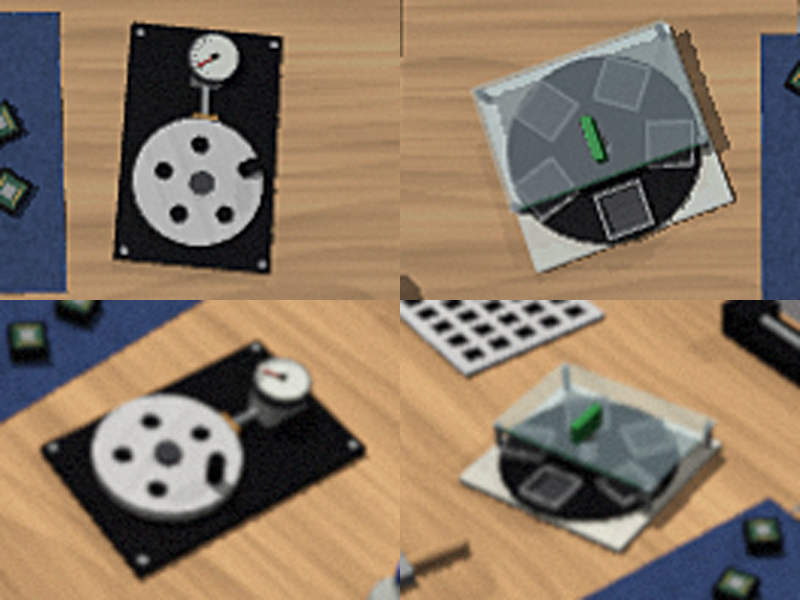

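The crops show the hub, gauge (needle towards lower left), crank knob at the right of the wheel, the green bar and an empty pocket at the window. Now I triangulate them.

```bash
cat >> h.py <<'E'
def cp(u,v,x,y): return (u-66+x*132/400,v-50+y/3)
E
python3 - <<'E'
from h import *
f=load('top');g=load('side')
W=lambda x,y:cp(327,200,x,y);V=lambda x,y:cp(320,265,x,y-300);C=lambda x,y:cp(178,193,x,y);D=lambda x,y:cp(235,170,x-400 if x>=400 else x,y-300)
def C(x,y): return cp(178,193,x-400,y)
P={'hub':(W(202,183),V(168,453)),'gauge':(W(213,57),V(283,378)),'crank':(W(248,167),V(214,459)),
'knob':(C(594,139),D(587,424)),'win':(C(625,209),D(549,487)),
'die_a':((247,169),(289,197.5)),'die_b':((261,191),(280,215.5)),'die_c':((264.5,213.5),(263.5,228))}
for k,(a,b) in P.items():
    X,e=tri(f,a,g,b);print(k,X.round(4),round(e,4))
print('zplane die', [onz(f,*P[k][0],.022).round(4) for k in('die_a','die_b','die_c')])
for k,z in(('hub',.03),('gauge',.062),('crank',.063),('knob',.08),('win',.02)): print(k,onz(f,*P[k][0],z).round(4),onz(g,*P[k][1],z).round(4))
# screws
for p in((140,32),(274,44),(123,251),(263,265)): print(onz(f,*W(*p),.012).round(4))
# pocket ids / bar ends
for p in((588,118),(601,160)): print('bar',onz(f,*C(*p),.08).round(4))
for p in((597,190),(641,180),(655,228),(609,239)): print('pk',onz(f,*C(*p),.028).round(4))
# dies: dark/green segmentation
I=f['pixels'].astype(int)
from scipy import ndimage as nd
m=np.zeros(I.shape[:2],bool);m[150:260,225:290]=True
bl=(I[...,2]>I[...,0]*1.3)&(I[...,2]>I[...,1]*1.15)&(I[...,2]>50)
n,l=0,None
L,n=nd.label(m&~nd.binary_opening(bl)&nd.binary_fill_holes(bl))
for i in range(1,n+1):
    a=(L==i)
    if a.sum()>60:
        r=cv2.minAreaRect(np.argwhere(a)[:,::-1].astype(np.float32));print('die',a.sum(),r, onz(f,*r[0],.014).round(4))
        b=cv2.boxPoints(r);w=[onz(f,*q,.02)[:2] for q in b];d=w[1]-w[0];print(np.degrees(np.arctan2(d[1],d[0]))%90)
E
```

```text
hub [ 0.5297 -0.2619  0.0324] 0.0028
gauge [ 0.6645 -0.2759  0.0563] 0.0033
crank [ 0.5431 -0.3061  0.0579] 0.0033
knob [0.6026 0.2276 0.0647] 0.0029
win [0.5305 0.2012 0.0248] 0.0001
die_a [ 0.6779 -0.0007  0.0169] 0.0026
die_b [ 0.6015 -0.0461  0.0166] 0.0017
die_c [ 0.526  -0.0562  0.0171] 0.0019
zplane die [array([ 6.755e-01, -1.000e-04,  2.200e-02]), array([ 0.5998, -0.0455,  0.022 ]), array([ 0.5246, -0.0556,  0.022 ])]
hub [ 0.5288 -0.2616  0.03  ] [ 0.5324 -0.2612  0.03  ]
gauge [ 0.6616 -0.2736  0.062 ] [ 0.6621 -0.2794  0.062 ]
crank [ 0.541  -0.3039  0.063 ] [ 0.5416 -0.3092  0.063 ]
knob [0.5983 0.2251 0.08  ] [0.5937 0.2111 0.08  ]
win [0.5312 0.202  0.02  ] [0.5332 0.2059 0.02  ]
[ 0.7041 -0.2047  0.012 ]
[ 0.6881 -0.3544  0.012 ]
[ 0.4575 -0.1762  0.012 ]
[ 0.4399 -0.3271  0.012 ]
bar [0.6211 0.2319 0.08  ]
bar [0.5757 0.2173 0.08  ]
pk [0.5515 0.2314 0.028 ]
pk [0.5619 0.1837 0.028 ]
pk [0.5089 0.1679 0.028 ]
pk [0.4976 0.2174 0.028 ]
die 167 ((247.0538787841797, 169.53076171875), (14.015923500061035, 12.527507781982422), 29.744882583618164) [ 6.757e-01 -2.000e-04  1.400e-02]
60.347557089283285
die 174 ((260.9000244140625, 190.8000030517578), (12.969194412231445, 13.416407585144043), 63.43495178222656) [ 0.602  -0.0455  0.014 ]
26.1514109086991
die 170 ((264.0294189453125, 213.61764526367188), (13.719886779785156, 13.033892631530762), 30.963754653930664) [ 0.5252 -0.0543  0.014 ]
58.26888255115981
```

```bash
cat >> h.py <<'E'
def plan(x,y,z,yaw):
    s=robot.observe();p=s['position'];w=np.degrees(s['orientation'][2])
    t=((yaw-w+90)%180)-90
    a=np.radians(yaw);c,sn=np.cos(a),np.sin(a);dx,dy=x-p[0],y-p[1]
    a2=np.radians(w+t);c,sn=np.cos(a2),np.sin(a2)
    print('t',round(s['time_s'],1),'pos',p.round(4),'yaw',round(w,1),'q7',round(s['q'][6],2),'rotate tool z',round(-t,1),'then shift',(1e3*np.array([c*dx+sn*dy,sn*dx-c*dy,p[2]-z])).round(1))
E
r='[-14,0,0]'
python3 -m creep '[[[1,0,0,0,0,0,-6.8],[1,0,0,0,0,0,-6.8],[1,0,0,0,0,0,-6.8],[1,-14,-36.7,0,0,0,0],[1,-14,-36.7,0,0,0,0],[1,-14,-36.7,0,0,0,0],[1,-14,-36.7,0,0,0,0],[1,-14,-36.7,0,0,0,0]]]' 20
python3 -m creep '[[[1,-14,-36.7,0,0,0,0],[1,-14,-36.7,0,0,0,0],[1,-14,-36.7,0,0,0,0],[1,-14,-36.7,0,0,0,0],[1,-14,-36.7,0,0,0,0],[1,-14,-36.7,0,0,0,0],[1,-14,-36.7,0,0,0,0],[1,-14,-36.7,0,0,0,0]]]'
python3 -m creep '[[[1,-14,-36.7,0,0,0,0],[1,-14,-36.7,0,0,0,0],[1,-14,-36.7,0,0,0,0],[1,-14,-36.7,0,0,0,0],[1,-14,-36.7,0,0,0,0],[1,-14,-36.7,0,0,0,0],[1,-14,-36.7,0,0,0,0],[1,-14,-36.7,0,0,0,0]]]'
python3 -m creep '[[[1,-14,-36.7,0,0,0,0],[1,-14,-36.7,0,0,0,0],[1,-14,-36.7,0,0,0,0],[1,0,0,0,0,0,0]]]'
python3 - <<'E'
from h import *
plan(.542,-.310,.0605,173.7)
grab('top','t1');grab('side','s1')
E
```

```text
time_s: 0.9
position: [0.3531, 0.4108, 0.208]
orientation: [-3.141, -0.0, 3.031]
force: [0.8, 0.1, 0.0]
grip_width: 0.0882
grip_force: 0.0
time_s: 1.7
position: [0.4318, 0.1068, 0.2083]
orientation: [3.142, -0.0, 3.031]
force: [0.3, 0.3, 1.2]
grip_width: 0.0879
grip_force: 0.0
time_s: 2.5
position: [0.5108, -0.1971, 0.2081]
orientation: [3.141, -0.0, 3.031]
force: [0.6, 0.7, 1.3]
grip_width: 0.0876
grip_force: 0.0
time_s: 2.9
position: [0.5394, -0.3156, 0.208]
orientation: [-3.138, -0.0, 3.024]
force: [1.0, -1.0, -0.2]
grip_width: 0.0881
grip_force: 0.0
t 2.9 pos [ 0.5394 -0.3156  0.208 ] yaw 173.3 q7 2.07 rotate tool z -0.4 then shift [ -1.9   5.9 147.5]
```

```bash
python3 - <<'E'
from h import *
T=load('top')['pixels'][:,:,::-1];S=load('side')['pixels'][:,:,::-1]
def c(I,u,v,w=66,h=50): return cv2.resize(I[v-h:v+h,u-w:u+w],(400,300),interpolation=cv2.INTER_CUBIC)
cv2.imwrite('pics/crop1.png',np.hstack([c(T,327,200),c(S,320,265)]))
E
```

```text
(no output)
```

View pics/crop1.png

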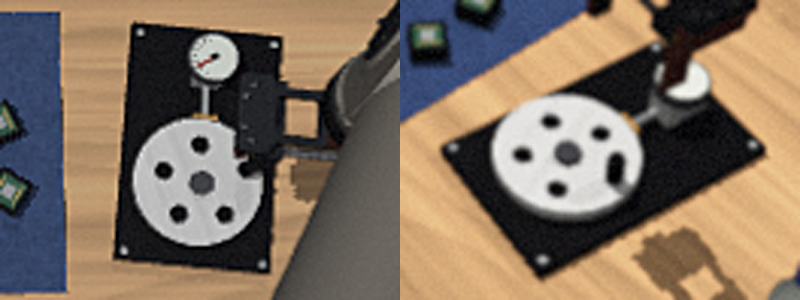

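```bash
python3 -m creep '[[[1,-2,6,30,0,0,-0.4],[1,0,0,35,0,0,0],[1,0,0,35,0,0,0],[0.5,0,0,30,0,0,0],[0.5,0,0,17,0,0,0],[0.4,0,0,0,0,0,0]]]' 15
python3 -m creep '[[[0,0,0,0,0,0,0],[0,0,0,0,0,0,0],[0,0,0,0,0,0,0],[0,0,0,0,0,0,0],[0,0,0,0,0,0,0]]]'
cat >> h.py <<'E'
def needle():
    f=cams.grab_frame('top');np.savez('last_top.npz',**f)
    I=f['pixels'].astype(int);u0,v0=[int(round(t)) for t in proj(f,[.6635,-.2755,.062])]
    R=I[v0-14:v0+15,u0-14:u0+15]
    red=np.clip(R[...,0]-np.maximum(R[...,1],R[...,2])-15,0,None).astype(float)
    br=(R.min(2)>150);yy,xx=np.mgrid[-14:15,-14:15]
    s=robot.observe();p=s['position']
    print('t',round(s['time_s'],2),'pos',p.round(4),'F',s['force'].round(1),'w',round(s['grip_width'],4),'red',red.sum())
    g=np.degrees(np.arctan2(p[1]+.2617,p[0]-.530))+6.3
    print('crank ang in gauge frame',round(g,1),'r',round(np.hypot(p[1]+.2617,p[0]-.530),4))
    if red.sum()>60:
        cu,cv=proj(f,NC)-[u0,v0] if NC is not None else ((xx*br).sum()/br.sum(),(yy*br).sum()/br.sum())
        m=np.array([(xx*red).sum(),(yy*red).sum()])/red.sum()-[cu,cv]
        # weighted direction, world: left=+y, up=+x
        a=np.degrees(np.arctan2(-m[0],-m[1]))+6.3
        print('needle deg ccw from gauge x:',round(a,1),'len px',round(np.hypot(*m),1),'face c',round(u0+cu,1),round(v0+cv,1))
    return f
NC=None
E
python3 -c "
from h import *;needle()"
```

```text
time_s: 3.6
position: [0.5413, -0.3007, 0.0588]
orientation: [3.139, -0.005, 3.04]
force: [-0.4, 0.6, -0.2]
grip_width: 0.0673
grip_force: 0.0
time_s: 4.1
position: [0.5433, -0.3041, 0.0619]
orientation: [-3.141, 0.001, 3.038]
force: [0.1, -0.4, 0.2]
grip_width: 0.0271
grip_force: 0.0
t 4.15 pos [ 0.5432 -0.3041  0.0617] F [ 0.3 -0.7  0.6] w 0.0232 red 4458.0
crank ang in gauge frame -66.4 r 0.0444
needle deg ccw from gauge x: 0.9 len px 11.0 face c 331.5 168.8
```

```bash
sed -i 's/    br=(R.min(2)>150);yy,xx=np.mgrid\[-14:15,-14:15\]/    br=(R.min(2)>150);yy,xx=np.mgrid[-14:15,-14:15];red*=np.hypot(xx,yy)<8/' h.py
python3 -m creep '[[[0,0,0,0,0,0,0],[0,0,0,0,0,0,0],[0,0,0,0,0,0,0]]]'
python3 -c "
from h import *;f=needle();I=f['pixels'];cv2.imwrite('pics/c2.png',np.hstack([cv2.resize(I[145:190,300:360,::-1],(400,300),interpolation=cv2.INTER_NEAREST),cv2.resize(I[150:250,261:393,::-1],(400,300))]))"
```

```text
time_s: 4.45
position: [0.543, -0.304, 0.0613]
orientation: [3.142, -0.0, 3.038]
force: [0.1, -0.6, 0.7]
grip_width: 0.0011
grip_force: 0.0
t 4.5 pos [ 0.543  -0.304   0.0613] F [-0.3 -0.6  0.4] w 0.0005 red 387.0
crank ang in gauge frame -66.7 r 0.0443
needle deg ccw from gauge x: 119.5 len px 3.7 face c 331.4 168.8
```

View pics/c2.png

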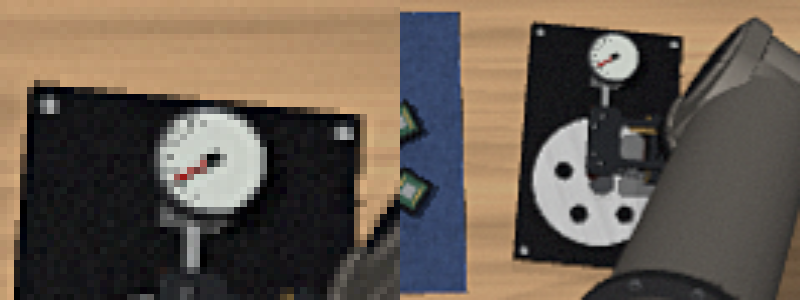

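The needle points lower left and the fingers closed on nothing, so I need to find where the knob is relative to them.

```bash
python3 - <<'E'
from h import *
g=grab('side');p=robot.observe()['position']
I=g['pixels'][:,:,::-1].copy()
S=cv2.resize(I[215:315,254:386],(792,600),interpolation=cv2.INTER_CUBIC)
for X in ([.545,-.314,.063],[p[0],p[1],p[2]-.025]):
    u=(proj(g,X)-[254,215])*6;cv2.drawMarker(S,(int(u[0]),int(u[1])),(0,255,0),0,14)
cv2.imwrite('pics/c3.png',S)
E
```

```text
(no output)
```

View pics/c3.png

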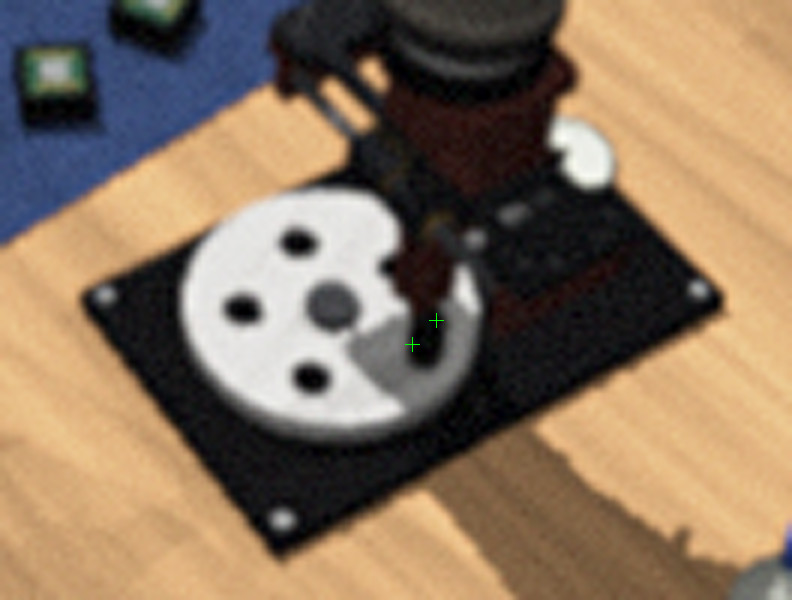

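```bash
python3 - <<'E'
from h import *
f=load('top');g=load('side')
def im(n): return cv2.resize(cv2.imread('pics/%s0.png'%n),(512,384),interpolation=cv2.INTER_AREA).max(2).astype(float)
T,S=im('top'),im('side')
def hull(c,X,r,z0,z1):
    a=np.linspace(0,2*np.pi,24)
    P=np.array([proj(c,[X[0]+r*np.cos(t),X[1]+r*np.sin(t),z]) for z in(z0,z1) for t in a])
    return cv2.convexHull(np.float32(P*8))
def score(c,I,X):
    k=8;m=np.zeros((384*k//1,512*k//1),np.uint8)
    cv2.fillConvexPoly(m,hull(c,X,.009,.03,.063).astype(int),255)
    m=cv2.resize(m,(512,384),interpolation=cv2.INTER_AREA)/255.
    return (I*m).sum()/m.sum()
for n,c,I in(('top',f,T),('side',g,S)):
    res=[]
    for x in np.arange(.52,.57,.004):
        for y in np.arange(-.335,-.29,.004): res.append((score(c,I,(x,y)),round(x,3),round(y,3)))
    res.sort();print(n,[(round(a),x,y) for a,x,y in res[:8]])
E
```

```text
top [(23, np.float64(0.568), np.float64(-0.327)), (24, np.float64(0.548), np.float64(-0.323)), (27, np.float64(0.544), np.float64(-0.315)), (27, np.float64(0.564), np.float64(-0.327)), (27, np.float64(0.544), np.float64(-0.319)), (27, np.float64(0.544), np.float64(-0.323)), (27, np.float64(0.552), np.float64(-0.327)), (27, np.float64(0.548), np.float64(-0.327))]
side [(19, np.float64(0.568), np.float64(-0.335)), (24, np.float64(0.564), np.float64(-0.335)), (28, np.float64(0.568), np.float64(-0.331)), (34, np.float64(0.56), np.float64(-0.335)), (43, np.float64(0.564), np.float64(-0.331)), (49, np.float64(0.556), np.float64(-0.335)), (51, np.float64(0.568), np.float64(-0.327)), (59, np.float64(0.544), np.float64(-0.311))]
```

```bash
python3 - <<'E'
from h import *
g=load('side');s=robot.observe();print(s['position'],s['grip_width'])
for z in (.036,.05,.065,.08): print(z,onz(g,254+425/6,215+303/6,z).round(4))
E
```

```text
[ 0.54296761 -0.3040117   0.06127701] 0.0005693996609261722
0.036 [ 0.5645 -0.2901  0.036 ]
0.05 [ 0.556 -0.297  0.05 ]
0.065 [ 0.5468 -0.3044  0.065 ]
0.08 [ 0.5377 -0.3117  0.08  ]
```

```bash
python3 -m creep '[[[1,0,0,0,0,0,0],[1,0,0,0,0,0,0],[1,0,0,0,0,0,0],[1,0,0,0,0,0,0],[1,0,0,0,0,0,0],[1,0,0,0,0,0,0]]]'; python3 - <<'E'
from h import *
g=grab('side');f=grab('top');p=robot.observe()['position']
def c(f,u,v):
    S=cv2.resize(f['pixels'][v-30:v+30,u-40:u+40,::-1],(400,300),interpolation=cv2.INTER_CUBIC)
    for X in ([p[0]+.0048,p[1]+.044,p[2]-.025],[p[0]-.0048,p[1]-.044,p[2]-.025]):
        q=(proj(f,X)-[u-40,v-30])*5+2;cv2.drawMarker(S,(int(q[0]),int(q[1])),(0,255,0),0,10)
    return S
cv2.imwrite('pics/c4.png',np.hstack([c(f,337,205),c(g,322,264)]))
E
```

```text
time_s: 5.15
position: [0.543, -0.304, 0.0614]
orientation: [3.142, -0.0, 3.038]
force: [-0.0, 0.5, 0.1]
grip_width: 0.045
grip_force: 0.0
```

View pics/c4.png

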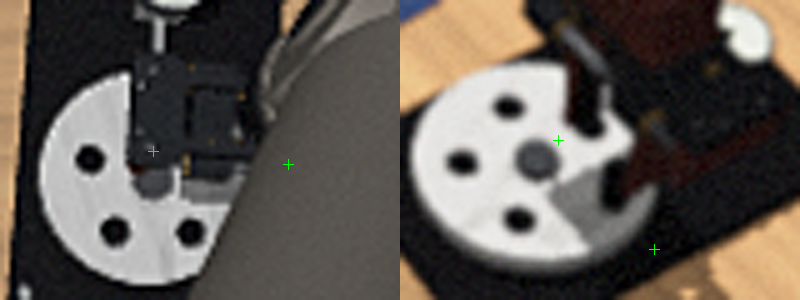

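```bash
python3 - <<'E'
from h import *
f=load('top');g=load('side')
for z in(.26,.3,.34): print(z,onz(f,261+240*.33,150+112/3,z).round(3),'x ends',onz(f,261+260*.33,150+72/3,z).round(3),onz(f,261+260*.33,150+157/3,z).round(3))
# now
print('now body at z .12-.2')
for z in(.115,.15,.2): print(z,[onz(f,297+a/5,175+b/5,z).round(3) for a,b in((130,110),(165,55),(165,168))])
print('finger tips side, left inner corner & right')
for z in(.036,.05,.065,.085): print(z,[onz(g,282+a/5,234+b/5,z).round(3) for a,b in((187,137),(240,207))])
E
```

```text
0.26 [ 0.563 -0.249  0.26 ] x ends [ 0.599 -0.269  0.26 ] [ 0.522 -0.264  0.26 ]
0.3 [ 0.555 -0.239  0.3  ] x ends [ 0.589 -0.258  0.3  ] [ 0.516 -0.254  0.3  ]
0.34 [ 0.547 -0.229  0.34 ] x ends [ 0.58  -0.247  0.34 ] [ 0.51  -0.243  0.34 ]
now body at z .12-.2
0.115 [array([ 0.561, -0.231,  0.115]), array([ 0.595, -0.255,  0.115]), array([ 0.525, -0.251,  0.115])]
0.15 [array([ 0.555, -0.224,  0.15 ]), array([ 0.588, -0.247,  0.15 ]), array([ 0.521, -0.243,  0.15 ])]
0.2 [array([ 0.547, -0.214,  0.2  ]), array([ 0.578, -0.236,  0.2  ]), array([ 0.514, -0.232,  0.2  ])]
finger tips side, left inner corner & right
0.036 [array([ 0.562, -0.27 ,  0.036]), array([ 0.552, -0.324,  0.036])]
0.05 [array([ 0.554, -0.277,  0.05 ]), array([ 0.544, -0.33 ,  0.05 ])]
0.065 [array([ 0.545, -0.285,  0.065]), array([ 0.535, -0.337,  0.065])]
0.085 [array([ 0.533, -0.295,  0.085]), array([ 0.523, -0.346,  0.085])]
```

```bash
python3 -m creep '[[[1,0,-5,0,0,0,0],[1,0,0,0,0,0,0],[1,0,0,0,0,0,0],[1,0,0,0,0,0,0],[1,0,0,2,0,0,0],[1,0,0,2,0,0,0],[1,0,0,2,0,0,0]]]'
python3 -m creep '[[[1,0,0,2,0,0,0],[1,0,0,0,0,0,0],[1,0,0,0,0,0,0]]]'
```

```text
time_s: 5.95
position: [0.5424, -0.3088, 0.0551]
orientation: [3.141, -0.0, 3.038]
force: [-0.1, 0.6, 0.5]
grip_width: 0.0877
grip_force: 0.0
time_s: 6.25
position: [0.5424, -0.309, 0.0533]
orientation: [3.142, -0.0, 3.038]
force: [-0.3, 0.9, -0.1]
grip_width: 0.088
grip_force: 0.0
```

```bash
python3 -m creep '[[[1,0,0,2,0,0,0],[1,0,0,2,0,0,0],[1,0,0,0,0,0,0]]]'
python3 -m creep '[[[1,0,0,2,0,0,0],[1,0,0,2,0,0,0],[1,0,0,0,0,0,0]]]'
python3 - <<'E'
from h import *
g=grab('side');f=grab('top')
def c(f,u,v): return cv2.resize(f['pixels'][v-30:v+30,u-40:u+40,::-1],(400,300),interpolation=cv2.INTER_CUBIC)
cv2.imwrite('pics/c5.png',np.hstack([c(f,337,205),c(g,322,264)]))
E
```

```text
time_s: 6.55
position: [0.5423, -0.3088, 0.049]
orientation: [3.141, -0.001, 3.038]
force: [0.0, 0.1, -0.5]
grip_width: 0.0881
grip_force: 0.0
time_s: 6.85
position: [0.5423, -0.3088, 0.045]
orientation: [3.141, -0.001, 3.038]
force: [-0.1, -1.2, 0.3]
grip_width: 0.0882
grip_force: 0.0
```

View pics/c5.png

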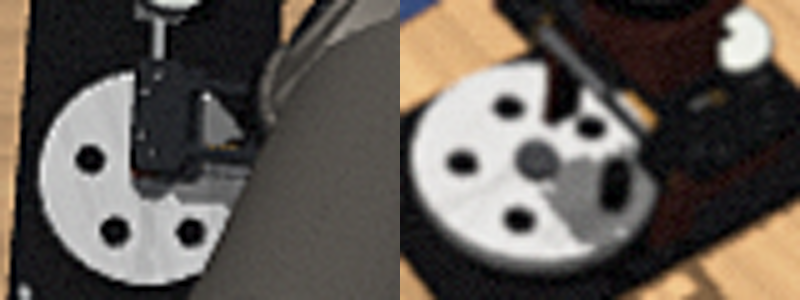

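The knob (side crop 615,185) is between the open fingers, but the tips are still well above the wheel with no contact. I continue down gently.

```bash
python3 -m creep '[[[0.6,0,0,2,0,0,0],[0.6,0,0,2,0,0,0],[0.6,0,0,0,0,0,0]]]'
python3 -m creep '[[[0.5,0,0,2,0,0,0],[0.5,0,0,2,0,0,0],[0.5,0,0,0,0,0,0]]]'
python3 -m creep '[[[0.3,0,0,0,0,0,0],[0.2,0,0,0,0,0,0],[0,0,0,0,0,0,0],[0,0,0,0,0,0,0],[0,0,0,0,0,0,0],[0,0,0,0,0,0,0]]]' 15
python3 -c "
from h import *;needle()"
```

```text
time_s: 7.25
position: [0.5423, -0.3088, 0.041]
orientation: [3.141, -0.001, 3.038]
force: [0.3, 0.4, -0.3]
grip_width: 0.0674
grip_force: 0.0
time_s: 7.55
position: [0.5423, -0.3088, 0.037]
orientation: [3.141, -0.0, 3.038]
force: [0.5, -0.1, -1.0]
grip_width: 0.0452
grip_force: 0.0
time_s: 8.15
position: [0.5425, -0.3085, 0.0374]
orientation: [3.141, -0.0, 3.038]
force: [-0.8, 1.6, 2.0]
grip_width: 0.0175
grip_force: 15.0
t 8.2 pos [ 0.5425 -0.3086  0.0374] F [-0.5  3.2  3.1] w 0.0174 red 333.0
crank ang in gauge frame -68.8 r 0.0485
needle deg ccw from gauge x: 120.2 len px 3.3 face c 331.5 168.8
```

```bash
python3 -m creep '[[[0,-4,1.7,0,0,0,0],[0,-3.8,2.1,0,0,0,0],[0,-3.6,2.4,0,0,0,0],[0,-3.4,2.7,0,0,0,0],[0,-3.2,3,0,0,0,0],[0,-2.9,3.3,0,0,0,0],[0,-2.6,3.5,0,0,0,0],[0,-2.3,3.7,0,0,0,0]]]'
python3 -m creep '[[[0,0,0,0,0,0,0]]]'
python3 -c "
from h import *;needle()
for t in range(-29,190,5):
  a=np.radians(t+2.5);print(t,[round(4.362*np.sin(a),1),round(4.362*np.cos(a),1)],end=' ')
"
```

```text
time_s: 9.0
position: [0.5698, -0.2892, 0.0373]
orientation: [3.141, -0.002, 3.038]
force: [-5.8, 1.8, 6.5]
grip_width: 0.017
grip_force: 15.0
time_s: 9.1
position: [0.5704, -0.2883, 0.0373]
orientation: [3.141, -0.001, 3.039]
force: [-4.0, 4.0, 6.8]
grip_width: 0.0171
grip_force: 15.0
t 9.15 pos [ 0.5703 -0.2885  0.0373] F [-4.3  3.8  6.9] w 0.0175 red 326.0
crank ang in gauge frame -27.3 r 0.0484
needle deg ccw from gauge x: 77.2 len px 4.0 face c 331.5 168.7
-29 [np.float64(-1.9), np.float64(3.9)] -24 [np.float64(-1.6), np.float64(4.1)] -19 [np.float64(-1.2), np.float64(4.2)] -14 [np.float64(-0.9), np.float64(4.3)] -9 [np.float64(-0.5), np.float64(4.3)] -4 [np.float64(-0.1), np.float64(4.4)] 1 [np.float64(0.3), np.float64(4.4)] 6 [np.float64(0.6), np.float64(4.3)] 11 [np.float64(1.0), np.float64(4.2)] 16 [np.float64(1.4), np.float64(4.1)] 21 [np.float64(1.7), np.float64(4.0)] 26 [np.float64(2.1), np.float64(3.8)] 31 [np.float64(2.4), np.float64(3.6)] 36 [np.float64(2.7), np.float64(3.4)] 41 [np.float64(3.0), np.float64(3.2)] 46 [np.float64(3.3), np.float64(2.9)] 51 [np.float64(3.5
[... 385 characters left out ...]
 np.float64(-1.0)] 106 [np.float64(4.1), np.float64(-1.4)] 111 [np.float64(4.0), np.float64(-1.7)] 116 [np.float64(3.8), np.float64(-2.1)] 121 [np.float64(3.6), np.float64(-2.4)] 126 [np.float64(3.4), np.float64(-2.7)] 131 [np.float64(3.2), np.float64(-3.0)] 136 [np.float64(2.9), np.float64(-3.3)] 141 [np.float64(2.6), np.float64(-3.5)] 146 [np.float64(2.3), np.float64(-3.7)] 151 [np.float64(1.9), np.float64(-3.9)] 156 [np.float64(1.6), np.float64(-4.1)] 161 [np.float64(1.2), np.float64(-4.2)] 166 [np.float64(0.9), np.float64(-4.3)] 171 [np.float64(0.5), np.float64(-4.3)] 176 [np.float64(0.1), np.float64(-4.4)] 181 [np.float64(-0.3), np.float64(-4.4)] 186 [np.float64(-0.6), np.float64(-4.3)]
```

```bash
python3 -m creep '[[[0,2.3,-3.7,0,0,0,0],[0,2.6,-3.5,0,0,0,0],[0,2.9,-3.3,0,0,0,0],[0,3.2,-3,0,0,0,0],[0,3.4,-2.7,0,0,0,0],[0,3.6,-2.4,0,0,0,0],[0,3.8,-2.1,0,0,0,0],[0,4,-1.7,0,0,0,0]]]' | head -2
python3 -c "
from h import *;needle()"
python3 -m creep '[[[0,4.1,-1.4,0,0,0,0],[0,4.2,-1,0,0,0,0],[0,4.3,-0.7,0,0,0,0],[0,4.4,-0.3,0,0,0,0],[0,4.4,0.1,0,0,0,0],[0,4.3,0.5,0,0,0,0],[0,4.3,0.9,0,0,0,0],[0,4.2,1.2,0,0,0,0]]]'
python3 -c "
from h import *;needle()"
python3 -m creep '[[[0,4.1,1.6,0,0,0,0],[0,3.9,1.9,0,0,0,0],[0,3.7,2.3,0,0,0,0],[0,3.5,2.6,0,0,0,0],[0,3.3,2.9,0,0,0,0],[0,3,3.2,0,0,0,0],[0,2.7,3.4,0,0,0,0],[0,2.4,3.6,0,0,0,0]]]'
python3 -c "
from h import *;needle()"
```

```text
time_s: 9.95
position: [0.543, -0.3085, 0.0374]
t 10.0 pos [ 0.5419 -0.3088  0.0373] F [-1.8  4.9  5.4] w 0.0172 red 388.0
crank ang in gauge frame -69.5 r 0.0486
needle deg ccw from gauge x: 120.3 len px 3.8 face c 331.5 168.8
time_s: 10.8
position: [0.5079, -0.3075, 0.0374]
orientation: [-3.14, 0.001, 3.037]
force: [1.1, -0.1, -0.7]
grip_width: 0.0173
grip_force: 15.0
t 10.85 pos [ 0.5069 -0.3073  0.0374] F [-0.2 -0.3  2. ] w 0.0172 red 226.0
crank ang in gauge frame -110.5 r 0.0511
needle deg ccw from gauge x: 150.7 len px 3.2 face c 331.4 168.7
time_s: 11.65
position: [0.4799, -0.2851, 0.0373]
orientation: [-3.139, -0.004, 3.034]
force: [-9.4, -6.6, 5.5]
grip_width: 0.0175
grip_force: 15.0
t 11.7 pos [ 0.4794 -0.2842  0.0373] F [-11.   -4.9   8.7] w 0.017 red 347.0
crank ang in gauge frame -149.7 r 0.0554
needle deg ccw from gauge x: 156.3 len px 3.0 face c 331.4 168.7
```

```bash
python3 -m creep '[[[0,0,4.3,0,0,0,0],[0,1.2,4,0,0,0,0],[0,1.4,4.1,0,0,0,0],[0,1,4.2,0,0,0,0]]]' | head -4
python3 -c "
from h import *;needle()"
python3 -m creep '[[[0,0.6,4.3,0,0,0,0],[0,0.3,4.4,0,0,0,0],[0,-0.1,4.4,0,0,0,0],[0,-0.5,4.3,0,0,0,0],[0,0,0,0,0,0,0]]]' | head -4
python3 - <<'E'
from h import *;needle()
E
```

```text
time_s: 12.1
position: [0.4742, -0.2681, 0.0371]
orientation: [-3.14, -0.011, 3.032]
force: [-18.4, -5.1, 17.7]
t 12.15 pos [ 0.4744 -0.2667  0.0371] F [-15.8  -2.   16. ] w 0.0174 red 277.0
crank ang in gauge frame -168.6 r 0.0559
needle deg ccw from gauge x: 142.5 len px 3.5 face c 331.4 168.7
time_s: 12.65
position: [0.477, -0.2458, 0.0367]
orientation: [3.137, -0.012, 3.036]
force: [-14.8, 4.0, 15.7]
t 12.7 pos [ 0.477  -0.2458  0.0366] F [-14.7   4.5  15.5] w 0.0176 red 364.0
crank ang in gauge frame 169.6 r 0.0553
needle deg ccw from gauge x: 114.2 len px 3.9 face c 331.5 168.8
```

```bash
python3 - <<'E'
import numpy as np
from scipy.optimize import least_squares as ls
P=np.array([[.5425,-.3086,120.2],[.5703,-.2885,77.2],[.5419,-.3088,120.3],[.5069,-.3073,150.7],[.4794,-.2842,156.3],[.4744,-.2667,142.5],[.477,-.2458,114.2]])
r=ls(lambda c:np.hypot(P[:,0]-c[0],P[:,1]-c[1])-.05,[.527,-.262]);c=r.x;print(c,r.fun.round(4))
th=np.degrees(np.arctan2(P[:,1]-c[1],P[:,0]-c[0]))%360-360;print(th.round(1))
q=ls(lambda m:m[0]+m[1]*np.cos(np.radians(th-m[2]))-P[:,2],[100,60,-140]);print(q.x,q.fun.round(1))
a=np.radians(q.x[2]);print('target',c+.05*np.array([np.cos(a),np.sin(a)]))
E
```

```text
[ 0.5250999 -0.2619421] [-0.0002  0.0024 -0.0002 -0.0011  0.0008  0.0009  0.0007]
[ -69.5  -30.4  -70.3 -111.9 -154.  -174.6 -198.6]
[  89.86435122   67.80339111 -132.67089351] [ 0.3 -1.7  1.   2.5 -3.3 -2.2  3.4]
target [ 0.49121059 -0.29870505]
```

```bash
python3 -m creep '[[[0,-0.1,-4.3,0,0,0,0],[0,-0.5,-4.4,0,0,0,0],[0,-0.8,-4.4,0,0,0,0],[0,-0.4,-4.3,0,0,0,0],[0,-0.8,-4.3,0,0,0,0],[0,-1.2,-4.2,0,0,0,0],[0,-1.5,-4.1,0,0,0,0],[0,-1.9,-3.9,0,0,0,0]]]' | head -4
python3 -m creep '[[[0,-2.2,-3.8,0,0,0,0],[0,-2.5,-3.5,0,0,0,0],[0,-2.8,-3.3,0,0,0,0],[0,-3.1,-3.1,0,0,0,0],[0,-3.4,-2.8,0,0,0,0],[0,0,0,0,0,0,0]]]' | head -4
python3 - <<'E'
from h import *;needle();plan(.4912,-.2987,.037,173.7)
E
```

```text
time_s: 13.5
position: [0.4817, -0.2834, 0.0365]
orientation: [3.141, -0.008, 3.035]
force: [-9.1, -2.7, 3.0]
time_s: 14.1
position: [0.4979, -0.3014, 0.0366]
orientation: [-3.14, -0.002, 3.036]
force: [-3.5, -4.9, -5.2]
t 14.15 pos [ 0.4979 -0.3014  0.0366] F [-3.  -5.3 -5.1] w 0.0176 red 323.0
crank ang in gauge frame -122.6 r 0.0511
needle deg ccw from gauge x: 158.8 len px 3.1 face c 331.4 168.7
t 14.2 pos [ 0.4979 -0.3014  0.0366] yaw 174.0 q7 2.18 rotate tool z 0.3 then shift [ 7.   2.  -0.4]
```

```bash
python3 -m creep '[[[0,3,1.5,0,0,0,0],[0,3,1,0,0,0,0],[0,0,0,0,0,0,0],[0.3,0,0,0,0,0,0],[0.4,0,0,0,0,0,0],[0.5,0,0,0,0,0,0],[0.5,0,0,0,0,0,0]]]'
python3 - <<'E'
from h import *;needle()
E
python3 -m creep '[[[0.6,0,0,-15,0,0,0],[0.6,0,0,-30,0,0,0],[0.6,0,0,-40,0,0,0],[0.6,0,0,-40,0,0,0],[0.6,0,0,-40,0,0,0],[0.6,0,0,0,0,0,0]]]'
python3 - <<'E'
from h import *;needle()
g=grab('side');f=load('top')
S=lambda f,u,v:cv2.resize(f['pixels'][v-37:v+38,u-50:u+50,::-1],(400,300),interpolation=cv2.INTER_CUBIC)
cv2.imwrite('pics/c6.png',np.hstack([S(f,329,195),S(g,322,264)]))
E
```

```text
time_s: 14.85
position: [0.4948, -0.2966, 0.0377]
orientation: [3.141, 0.001, 3.039]
force: [-0.0, -0.2, 0.1]
grip_width: 0.0434
grip_force: 0.0
t 14.9 pos [ 0.4946 -0.2967  0.0376] F [-1.5 -0.5 -0.6] w 0.0436 red 288.0
crank ang in gauge frame -129.0 r 0.0498
needle deg ccw from gauge x: 159.4 len px 3.1 face c 331.4 168.7
time_s: 15.5
position: [0.4968, -0.2992, 0.2091]
orientation: [-3.139, 0.01, 3.037]
force: [0.2, 0.0, -0.1]
grip_width: 0.0527
grip_force: 0.0
t 15.55 pos [ 0.4956 -0.2981  0.2062] F [-0.4  0.7 -0.5] w 0.0527 red 283.0
crank ang in gauge frame -127.1 r 0.0501
needle deg ccw from gauge x: 159.5 len px 3.1 face c 331.4 168.7
```

View pics/c6.png

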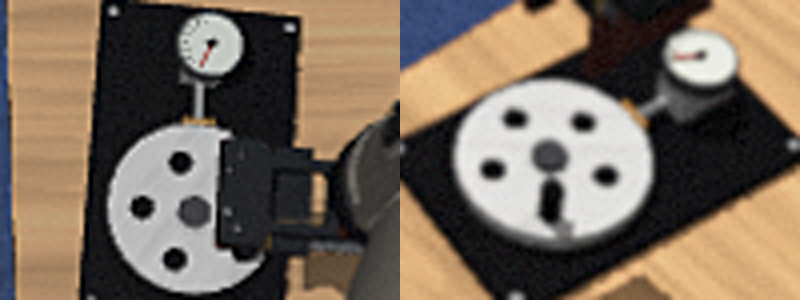

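Needle is at its maximum (159.5°, pointing to (203,62) in the left crop) and the crank stands free at side crop (550,195). On to the dies.

```bash
cat >> h.py <<'E'
from scipy import ndimage as nd
def dies(f=None):
    if f is None: f=cams.grab_frame('top');np.savez('last_top.npz',**f)
    I=f['pixels'].astype(int);m=np.zeros(I.shape[:2],bool);m[150:260,225:290]=True
    bl=nd.binary_opening((I[...,2]>I[...,0]*1.3)&(I[...,2]>I[...,1]*1.15)&(I[...,2]>50))
    L,n=nd.label(m&~bl&nd.binary_fill_holes(bl))
    for i in range(1,n+1):
        a=L==i
        if a.sum()>60:
            r=cv2.minAreaRect(np.argwhere(a)[:,::-1].astype(np.float32))
            w=[onz(f,*q,.02)[:2] for q in cv2.boxPoints(r)];d=w[1]-w[0];d2=w[2]-w[1]
            print('die',a.sum(),onz(f,*r[0],.014).round(4),'edge deg',round(np.degrees(np.arctan2(d[1],d[0]))%90,1),'size',(1e3*np.hypot(*d)).round(),(1e3*np.hypot(*d2)).round())
E
python3 -c "
from h import *
dies();plan(.522,-.0543,.15,148.3)"
```

```text
die 164 [0.6758 0.     0.014 ] edge deg 63.5 size 43.0 47.0
die 171 [ 0.602  -0.0455  0.014 ] edge deg 26.2 size 45.0 44.0
die 167 [ 0.5253 -0.0541  0.014 ] edge deg 58.3 size 43.0 45.0
t 15.7 pos [ 0.4938 -0.2967  0.2026] yaw 174.1 q7 2.07 rotate tool z 25.8 then shift [103.3 221.   52.6]
```

```bash
python3 -m creep '[[[0.7,0,0,0,0,0,6.4],[0.7,0,0,0,0,0,6.4],[0.7,0,0,0,0,0,6.5],[0.7,0,0,0,0,0,6.5],[0.7,17.2,36.8,0,0,0,0],[0.7,17.2,36.8,0,0,0,0],[0.7,17.2,36.8,0,0,0,0],[0.7,17.2,36.8,0,0,0,0]]]' | head -2
python3 -m creep '[[[0.7,17.2,36.8,0,0,0,0],[0.7,17.2,36.8,0,0,0,0],[0.7,0,0,40,0,0,0],[0.7,0,0,40,0,0,0],[0.7,0,0,40,0,0,0],[0.7,0,0,0,0,0,0],[0.7,0,0,0,0,0,0]]]'
python3 - <<'E'
from h import *
plan(.522,-.0543,.04,148.3)
g=grab('side');f=grab('top')
S=lambda f,u,v:cv2.resize(f['pixels'][v-37:v+38,u-50:u+50,::-1],(400,300),interpolation=cv2.INTER_CUBIC)
cv2.imwrite('pics/c7.png',np.hstack([S(f,264,205),S(g,270,220)]))
E
```

```text
time_s: 16.45
position: [0.5117, -0.1339, 0.2009]
time_s: 17.15
position: [0.5214, -0.0553, 0.0819]
orientation: [-3.139, -0.002, 2.587]
force: [0.5, -0.6, 0.6]
grip_width: 0.0616
grip_force: 0.0
t 17.1 pos [ 0.5214 -0.0553  0.0819] yaw 148.2 q7 1.25 rotate tool z -0.1 then shift [-0.   1.2 41.9]
```

View pics/c7.png

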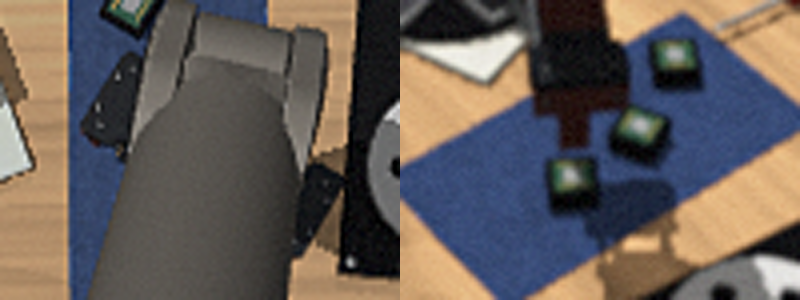

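```bash
python3 - <<'E'
from h import *
g=load('side')
for z in (.05,.06,.07,.08,.09,.1): print(z,onz(g,220+173/4,183+148/4,z).round(4))
E
```

```text
0.05 [ 0.5283 -0.0534  0.05  ]
0.06 [ 0.5225 -0.0608  0.06  ]
0.07 [ 0.5167 -0.0682  0.07  ]
0.08 [ 0.5109 -0.0756  0.08  ]
0.09 [ 0.5051 -0.0829  0.09  ]
0.1 [ 0.4992 -0.0903  0.1   ]
```

```bash
python3 -m creep '[[[0.7,0,1.2,30,0,0,0],[0.7,0,0,27,0,0,0],[0.7,0,0,5,0,0,0],[0.7,0,0,5,0,0,0],[0.7,0,0,3,0,0,0],[0.7,0,0,0,0,0,0]]]'
python3 -m creep '[[[0.7,0,0,3,0,0,0],[0.7,0,0,3,0,0,0],[0.7,0,0,0,0,0,0]]]'
python3 -m creep '[[[0.7,0,0,2,0,0,0],[0.7,0,0,2,0,0,0],[0.7,0,0,0,0,0,0]]]'
python3 -m creep '[[[0.7,0,0,2,0,0,0],[0.7,0,0,2,0,0,0],[0.7,0,0,0,0,0,0]]]'
```

```text
time_s: 17.85
position: [0.5238, -0.054, 0.0133]
orientation: [3.141, 0.001, 2.587]
force: [-0.4, -1.5, 0.3]
grip_width: 0.0614
grip_force: 0.0
time_s: 18.15
position: [0.5229, -0.0538, 0.0062]
orientation: [-3.142, -0.0, 2.588]
force: [-0.9, 1.0, -0.4]
grip_width: 0.0615
grip_force: 0.0
time_s: 18.45
position: [0.5228, -0.0539, 0.0021]
orientation: [-3.141, -0.0, 2.587]
force: [0.3, -0.7, -0.1]
grip_width: 0.0614
grip_force: 0.0
time_s: 18.75
position: [0.5228, -0.0539, -0.002]
orientation: [-3.141, -0.0, 2.587]
force: [-0.3, 1.0, 0.6]
grip_width: 0.0616
grip_force: 0.0
```

```bash
python3 -m creep '[[[0.7,0,0,2,0,0,0],[0.7,0,0,2,0,0,0],[0.7,0,0,0,0,0,0]]]'|sed -n '2p;4p'
python3 -m creep '[[[0.7,0,0,2,0,0,0],[0.7,0,0,0,0,0,0]]]'|sed -n '2p;4p'
python3 -m creep '[[[0.7,0,0,2,0,0,0],[0.7,0,0,0,0,0,0]]]'|sed -n '2p;4p'
python3 -m creep '[[[0.7,0,0,2,0,0,0],[0.7,0,0,0,0,0,0]]]'|sed -n '2p;4p'
```

```text
position: [0.5228, -0.0539, -0.0059]
force: [0.1, -0.3, -0.1]
position: [0.5229, -0.0538, -0.0079]
force: [-0.1, 0.7, -0.5]
position: [0.5229, -0.0539, -0.0098]
force: [0.4, 0.3, 0.1]
position: [0.5231, -0.0539, -0.0118]
force: [-0.2, -0.7, 0.8]
```

```bash
python3 -m creep '[[[0.7,0,0,2,0,0,0],[0.7,0,0,0,0,0,0]]]'|sed -n '2p;4p'
python3 -m creep '[[[0.7,0,0,2,0,0,0],[0.7,0,0,0,0,0,0]]]'|sed -n '2p;4p'
python3 -m creep '[[[0.7,0,0,1.5,0,0,0],[0.7,0,0,0,0,0,0]]]'|sed -n '2p;4p'
```

```text
position: [0.5231, -0.0539, -0.012]
force: [-5.9, 1.5, 23.3]
position: [0.5232, -0.0539, -0.0122]
force: [-12.3, 3.0, 47.9]
position: [0.5232, -0.0538, -0.0123]
force: [-17.6, 3.2, 66.5]
```

```bash
python3 -m creep '[[[0.7,0,0,-8,0,0,0],[0.7,0,0,-8.5,0,0,0],[0.4,0,0,0,0,0,0],[0,0,0,0,0,0,0],[0,0,0,0,0,0,0],[0,0,0,0,0,0,0]]]' 30
python3 -m creep '[[[0,0,0,-8,0,0,0],[0,0,0,-20,0,0,0],[0,0,0,-30,0,0,0],[0,0,0,-40,0,0,0],[0,0,0,0,0,0,0],[0,0,0,0,0,0,0]]]'
python3 -c "
from h import *
plan(.5275,.202,.097,196.5)"
```

```text
time_s: 20.85
position: [0.5226, -0.0538, -0.0013]
orientation: [-3.141, -0.001, 2.588]
force: [0.7, -0.0, 0.3]
grip_width: 0.0396
grip_force: 30.0
time_s: 21.45
position: [0.5236, -0.0538, 0.0983]
orientation: [3.14, 0.002, 2.588]
force: [1.2, 1.3, -1.0]
grip_width: 0.0395
grip_force: 30.0
t 21.4 pos [ 0.5236 -0.0538  0.0983] yaw 148.3 q7 1.24 rotate tool z -48.2 then shift [-76.4 244.1   1.3]
```

```bash
python3 -m creep '[[[0,0,0,0,0,0,-8],[0,0,0,0,0,0,-8],[0,0,0,0,0,0,-8],[0,0,0,0,0,0,-8],[0,0,0,0,0,0,-8],[0,0,0,0,0,0,-8.2],[0,-10.9,34.9,0,0,0,0],[0,-10.9,34.9,0,0,0,0]]]'|head -2
python3 -m creep '[[[0,-10.9,34.9,0,0,0,0],[0,-10.9,34.9,0,0,0,0],[0,-10.9,34.9,0,0,0,0],[0,-10.9,34.9,0,0,0,0],[0,-11,34.7,0,0,0,0],[0,0,0,0,0,0,0],[0,0,0,0,0,0,0]]]'
python3 - <<'E'
from h import *
plan(.528,.202,.02,196.5)
g=grab('side');f=grab('top')
S=lambda f,u,v:cv2.resize(f['pixels'][v-37:v+38,u-50:u+50,::-1],(400,300),interpolation=cv2.INTER_CUBIC)
cv2.imwrite('pics/c8.png',np.hstack([S(f,180,200),S(g,235,180)]))
E
```

```text
time_s: 22.25
position: [0.523, 0.0185, 0.096]
time_s: 22.95
position: [0.5259, 0.2022, 0.0959]
orientation: [-3.141, -0.003, -2.852]
force: [-0.0, -1.0, -0.0]
grip_width: 0.0396
grip_force: 30.0
t 22.9 pos [0.5259 0.2022 0.0959] yaw -163.4 q7 1.48 rotate tool z 0.1 then shift [-1.9 -0.8 75.9]
```

View pics/c8.png

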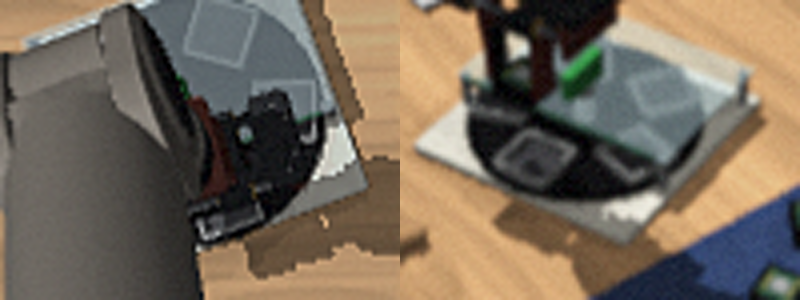

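```bash
python3 -m creep '[[[0,-0.6,-1.9,25,0,0,0],[0,0,0,25,0,0,0],[0,0,0,15,0,0,0],[0,0,0,4,0,0,0],[0,0,0,2,0,0,0],[0,0,0,0,0,0,0]]]'|sed -n '2p;4p;5p'
python3 -m creep '[[[0,0,0,2,0,0,0],[0,0,0,2,0,0,0],[0,0,0,0,0,0,0]]]'|sed -n '2p;4p;5p'
python3 -m creep '[[[0,0,0,2,0,0,0],[0,0,0,2,0,0,0],[0,0,0,0,0,0,0]]]'|sed -n '2p;4p;5p'
```

```text
position: [0.5288, 0.2001, 0.0269]
force: [0.0, 0.6, -0.3]
grip_width: 0.0397
position: [0.5283, 0.2003, 0.0225]
force: [-0.6, 0.5, -0.4]
grip_width: 0.0396
position: [0.528, 0.2001, 0.0181]
force: [-0.0, 0.8, -0.6]
grip_width: 0.0397
```

```bash
python3 -m creep '[[[0,0,0,2,0,0,0],[0,0,0,0,0,0,0],[0.6,0,0,0,0,0,0],[0.6,0,0,0,0,0,0],[0.6,0,0,0,0,0,0],[0.6,0,0,-20,0,0,0],[0.6,0,0,-35,0,0,0],[0.6,0,0,-35,0,0,0]]]'|sed -n '2p;4p;5p'
python3 -m creep '[[[0.6,0,0,-30,0,0,0],[0.6,0,0,0,0,0,0]]]'|sed -n '2p;4p;5p'
python3 - <<'E'
from h import *
plan(.60,.2225,.13,196.5)
g=grab('side');f=grab('top')
S=lambda f,u,v:cv2.resize(f['pixels'][v-30:v+30,u-40:u+40,::-1],(400,300),interpolation=cv2.INTER_CUBIC)
cv2.imwrite('pics/c9.png',np.hstack([S(f,185,205),S(g,225,178)]))
E
```

```text
position: [0.5277, 0.1999, 0.107]
force: [0.1, 0.5, -0.6]
grip_width: 0.0524
position: [0.531, 0.2013, 0.1407]
force: [-0.0, -0.1, -0.8]
grip_width: 0.0525
t 25.2 pos [0.531  0.2013 0.1407] yaw -163.6 q7 1.47 rotate tool z -0.1 then shift [-72.2   0.8  10.7]
```

View pics/c9.png

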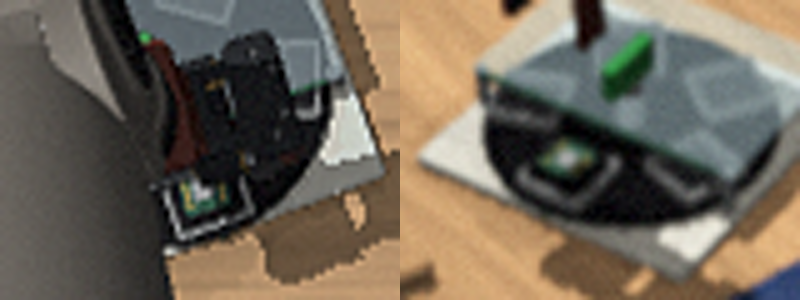

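The die sits inside the window pocket's rim in both views (top crop 203,190; side crop 563,157). Now the knob.

```bash
python3 -m creep '[[[0.6,-36,0.4,0,0,0,0],[0.6,-35.5,0.4,0,0,0,0],[0.6,0,0,30,0,0,0],[0.6,0,0,30,0,0,0],[0.6,0,0,16,0,0,0],[0.6,0,0,10,0,0,0],[0.6,0,0,6,0,0,0],[0.6,0,0,0,0,0,0]]]'|sed -n '2p;4p;5p'
python3 -m creep '[[[0.4,0,0,4,0,0,0],[0.2,0,0,0,0,0,0],[0,0,0,0,0,0,0],[0,0,0,0,0,0,0],[0,0,0,0,0,0,0],[0,0,0,0,0,0,0]]]' 30
python3 -c "
from h import *
plan(.5988,.2225,.044,196.5)"
```

```text
position: [0.5965, 0.2211, 0.0441]
force: [-0.1, -0.0, -0.7]
grip_width: 0.0524
time_s: 26.75
position: [0.5959, 0.2257, 0.0408]
orientation: [3.137, 0.001, -2.851]
force: [-0.8, 7.0, -0.5]
grip_width: 0.012
grip_force: 30.0
t 26.8 pos [0.5959 0.2257 0.0408] yaw -163.4 q7 1.53 rotate tool z 0.1 then shift [-1.9 -3.9 -3.2]
```

```bash
python3 -m creep '[[[0,-2,3.5,0,0,0,0],[0,0,0,0,0,0,0],[0,0,0,0,0,0,6],[0,0,0,0,0,0,6],[0,0,0,0,0,0,6],[0,0,0,0,0,0,6],[0,0,0,0,0,0,6],[0,0,0,0,0,0,6]]]'
python3 -m creep '[[[0,0,0,0,0,0,6],[0,0,0,0,0,0,6],[0,0,0,0,0,0,6],[0,0,0,0,0,0,6],[0,0,0,0,0,0,6],[0,0,0,0,0,0,6],[0,0,0,0,0,0,0],[0,0,0,0,0,0,0]]]'
python3 -c "
from h import *
plan(.5988,.2225,.044,124.5)"
```

```text
time_s: 27.55
position: [0.5961, 0.2303, 0.0408]
orientation: [3.137, -0.003, 2.8]
force: [-4.0, 10.2, 1.5]
grip_width: 0.0117
grip_force: 30.0
time_s: 28.35
position: [0.599, 0.2338, 0.0408]
orientation: [3.133, -0.004, 2.178]
force: [5.5, 15.8, -7.9]
grip_width: 0.0119
grip_force: 30.0
t 28.4 pos [0.599  0.2338 0.0408] yaw 124.8 q7 0.51 rotate tool z 0.3 then shift [-9.2 -6.5 -3.2]
```

```bash
cat >> h.py <<'E'
def bar():
    for n in('top','side'):
        f=cams.grab_frame(n);np.savez('last_%s.npz'%n,**f);I=f['pixels'].astype(int)
        m=(I[...,1]>I[...,0]*1.6)&(I[...,1]>I[...,2]*1.5)&(I[...,1]>70);m[:, :150]=0;m[:,270:]=0;m[:120]=0;m[220:]=0
        L,k=nd.label(m)
        if k==0: print(n,'none');continue
        i=1+np.argmax(nd.sum(m,L,range(1,k+1)));P=np.argwhere(L==i)[:,::-1]
        W=np.array([onz(f,*q,.076)[:2] for q in P.astype(float)]);c=W.mean(0);w,v=np.linalg.eigh(np.cov((W-c).T))
        print(n,'bar px',len(P),'ctr',c.round(4),'ang',round(np.degrees(np.arctan2(v[1,1],v[0,1]))%180,1),'sd mm',(1e3*np.sqrt(w)).round(1))
E
python3 -m creep '[[[0.3,0,0,0,0,0,0],[0.5,0,0,0,0,0,0],[0.6,0,0,0,0,0,0],[0.6,0,0,0,0,0,0],[0.6,0,0,-30,0,0,0],[0.6,0,0,-40,0,0,0],[0.6,0,0,-30,0,0,0],[0.6,0,0,0,0,0,0]]]'|sed -n '2p;4p;5p'
python3 - <<'E'
from h import *
bar();dies();plan(.599,-.0455,.05,116.2)
E
```

```text
position: [0.6004, 0.225, 0.1449]
force: [-0.0, 0.5, -0.3]
grip_width: 0.0527
top none
side bar px 36 ctr [0.6019 0.2288] ang 125.5 sd mm [ 4.3 13.7]
die 157 [0.6769 0.0015 0.014 ] edge deg 60.3 size 43.0 43.0
die 176 [ 0.5972 -0.0444  0.014 ] edge deg 26.2 size 42.0 51.0
t 29.3 pos [0.5969 0.2247 0.1397] yaw 124.4 q7 0.45 rotate tool z 8.2 then shift [-243.4 -117.4   89.7]
```

```bash
python3 -m creep '[[[0.7,0,0,-20,0,0,-8.2],[0.7,0,0,-20,0,0,-8.2],[0.7,0,0,0,0,0,-8.2],[0.7,0,0,0,0,0,-8.2],[0.7,0,0,0,0,0,-8.2],[0.7,0,0,0,0,0,-8.2],[0.7,0,0,0,0,0,-8.2],[0.7,0,0,0,0,0,-8.2]]]'|sed -n '2p'
python3 -m creep '[[[0.7,0,0,0,0,0,-8.2],[0.7,0,0,0,0,0,-8],[0.7,20,-41,0,0,0,0],[0.7,20,-41,0,0,0,0],[0.7,0,0,0,0,0,0]]]'|sed -n '2p'
python3 - <<'E'
from h import *
bar();dies();plan(.599,-.0455,.04,206.2)
E
```

```text
position: [0.5964, 0.2246, 0.1783]
position: [0.5973, 0.1248, 0.1788]
top none
side bar px 36 ctr [0.6017 0.2298] ang 126.4 sd mm [ 4.3 13.3]
die 159 [0.6767 0.0015 0.014 ] edge deg 59.1 size 43.0 44.0
die 182 [ 0.5966 -0.0447  0.014 ] edge deg 26.2 size 42.0 53.0
t 30.8 pos [0.5972 0.1342 0.1791] yaw -153.8 q7 1.82 rotate tool z 0.0 then shift [  77.7 -162.   139.1]
```

```bash
python3 -m creep '[[[0.7,19.5,-40.5,0,0,0,0],[0.7,19.5,-40.5,0,0,0,0],[0.7,19.5,-40.5,0,0,0,0],[0.7,19.5,-40.5,0,0,0,0],[0.7,0,0,30,0,0,0],[0.7,0,0,40,0,0,0],[0.7,0,0,30,0,0,0],[0.7,0,0,0,0,0,0]]]'|sed -n '2p'
python3 - <<'E'
from h import *
plan(.6005,-.0455,-.001,206.2)
g=grab('side');I=g['pixels'].astype(int);u,v=proj(g,[.602,-.0455,.022]);print(u,v)
# chip centroid: non-dark within die window
u=int(round(u));v=int(round(v));w=I[v-14:v+15,u-14:u+15];m=(w[...,1]>w[...,2]*1.05)&(w[...,1]>60);yy,xx=np.nonzero(m);print(m.sum(),onz(g,u-14+xx.mean(),v-14+yy.mean(),.022).round(4))
E
```

```text
position: [0.5963, -0.0435, 0.0757]
t 31.6 pos [ 0.5963 -0.0435  0.0757] yaw -153.6 q7 2.18 rotate tool z 0.2 then shift [-2.9 -3.7 76.7]
279.77519784894895 214.2102651991548
46 [ 0.6054 -0.0417  0.022 ]
```

```bash
python3 -m creep '[[[0.7,-2.9,-3.7,15,0,0,0],[0.7,0,0,20,0,0,0],[0.7,0,0,15,0,0,0],[0.7,0,0,8,0,0,0],[0.7,0,0,5,0,0,0],[0.7,0,0,5,0,0,0],[0.7,0,0,0,0,0,0]]]'|sed -n '2p;4p'
python3 -m creep '[[[0.7,0,0,5,0,0,0],[0.7,0,0,3,0,0,0],[0.5,0,0,0,0,0,0],[0,0,0,0,0,0,0],[0,0,0,0,0,0,0],[0,0,0,0,0,0,0],[0,0,0,0,0,0,0]]]' 30
python3 -m creep '[[[0,0,0,-8,0,0,0],[0,0,0,-20,0,0,0],[0,0,0,-30,0,0,0],[0,0,0,-40,0,0,0],[0,0,0,0,0,0,0],[0,0,0,0,0,0,0]]]'
python3 -c "
from h import *
plan(.5295,.2015,.0185,196.5)"
```

```text
position: [0.6038, -0.0479, 0.0122]
force: [0.3, 0.2, -0.1]
time_s: 33.0
position: [0.6039, -0.0479, 0.0045]
orientation: [-3.142, 0.0, -2.683]
force: [0.1, 0.6, -0.5]
grip_width: 0.0395
grip_force: 30.0
time_s: 33.6
position: [0.6046, -0.0479, 0.1037]
orientation: [-3.141, 0.002, -2.683]
force: [0.1, 0.2, -1.0]
grip_width: 0.0392
grip_force: 30.0
t 33.6 pos [ 0.6046 -0.0479  0.1037] yaw -153.7 q7 2.17 rotate tool z 9.8 then shift [  1.2 260.4  85.2]
```

The grip only overlaps the die by about 3.5 mm; I set it down and regrip lower.

```bash
python3 -m creep '[[[0,0,0,40,0,0,0],[0,0,0,35,0,0,0],[0,0,0,15,0,0,0],[0,0,0,6,0,0,0],[0,0,0,1.5,0,0,0],[0,0,0,0,0,0,0],[0.6,0,0,0,0,0,0],[0.6,0,0,0,0,0,0]]]'|sed -n '2p;4p;5p'
python3 -m creep '[[[0.6,0,0,4,0,0,0],[0.6,0,0,0,0,0,0],[0,0,0,0,0,0,0],[0,0,0,0,0,0,0],[0,0,0,0,0,0,0],[0,0,0,0,0,0,0]]]' 40
python3 -m creep '[[[0,0,0,-8,0,0,0],[0,0,0,-20,0,0,0],[0,0,0,-30,0,0,0],[0,0,0,-40,0,0,0],[0,0,0,0,0,0,0],[0,0,0,0,0,0,0]]]'
python3 -c "
from h import *
plan(.5295,.2015,.0185,196.5)"
```

```text
position: [0.6046, -0.0479, 0.0057]
force: [0.0, 0.8, 0.8]
grip_width: 0.0512
time_s: 35.0
position: [0.6039, -0.0479, 0.0008]
orientation: [3.142, -0.0, -2.683]
force: [0.2, 0.1, -0.8]
grip_width: 0.0394
grip_force: 40.0
time_s: 35.6
position: [0.6046, -0.0479, 0.1002]
orientation: [-3.141, 0.002, -2.683]
force: [-0.1, 0.3, -0.4]
grip_width: 0.0392
grip_force: 40.0
t 35.6 pos [ 0.6046 -0.0479  0.1002] yaw -153.7 q7 2.18 rotate tool z 9.8 then shift [  1.2 260.5  81.7]
```

```bash
python3 -m creep '[[[0,0,0,0,0,0,4.9],[0,0,0,0,0,0,4.9],[0,0.2,37.2,0,0,0,0],[0,0.2,37.2,0,0,0,0],[0,0.2,37.2,0,0,0,0],[0,0.2,37.2,0,0,0,0],[0,0.2,37.2,0,0,0,0],[0,0.2,37.2,0,0,0,0]]]'|sed -n '2p;4p;5p'
python3 -m creep '[[[0,0,37.2,0,0,0,0],[0,0,0,0,0,0,0],[0,0,0,0,0,0,0],[0,0,0,30,0,0,0],[0,0,0,20,0,0,0],[0,0,0,0,0,0,0]]]'|sed -n '2p;4p;5p'
python3 -c "
from h import *
plan(.5295,.2015,.0175,196.5)"
```

```text
position: [0.5378, 0.1668, 0.0975]
force: [-0.0, 0.2, 0.2]
grip_width: 0.0395
position: [0.527, 0.1986, 0.046]
force: [0.2, 0.2, -0.2]
grip_width: 0.0394
t 37.0 pos [0.527  0.1986 0.046 ] yaw -163.7 q7 1.59 rotate tool z -0.2 then shift [-3.2  2.1 28.5]
```

```bash
python3 -m creep '[[[0,-2,1.5,10,0,0,0],[0,0,0,4,0,0,0],[0,0,0,2,0,0,0],[0,0,0,0,0,0,0]]]'|sed -n '2p;4p;5p'
python3 -m creep '[[[0,0,0,2,0,0,0],[0,0,0,2,0,0,0],[0,0,0,2,0,0,0],[0,0,0,0,0,0,0]]]'|sed -n '2p;4p;5p'
python3 -m creep '[[[0,0,0,2,0,0,0],[0,0,0,2,0,0,0],[0,0,0,0,0,0,0]]]'|sed -n '2p;4p;5p'
```

```text
position: [0.5307, 0.2034, 0.033]
force: [-0.7, 0.9, -0.7]
grip_width: 0.0396
position: [0.5302, 0.2034, 0.0266]
force: [-0.7, -0.1, -0.7]
grip_width: 0.0399
position: [0.5302, 0.2034, 0.0225]
force: [0.7, 0.1, -0.9]
grip_width: 0.0395
```

```bash
python3 -m creep '[[[0,0,0,2,0,0,0],[0,0,0,2,0,0,0],[0,0,0,0,0,0,0],[0.6,0,0,0,0,0,0],[0.6,0,0,0,0,0,0],[0.6,0,0,0,0,0,0],[0.6,0,0,-20,0,0,0],[0.6,0,0,-40,0,0,0]]]'|sed -n '2p;4p;5p'
python3 -m creep '[[[0.6,0,0,-40,0,0,0],[0.6,0,0,-20,0,0,0],[0.6,0,0,0,0,0,0],[0.6,0,0,0,0,0,8],[0.6,0,0,0,0,0,8],[0.6,0,0,0,0,0,8],[0.6,0,0,0,0,0,8],[0.6,0,0,0,0,0,8]]]'|sed -n '2p;4p;5p'
python3 -m creep '[[[0.6,0,0,0,0,0,8],[0.6,0,0,0,0,0,8],[0.6,0,0,0,0,0,8],[0.6,0,0,0,0,0,7],[0.6,0,0,0,0,0,0]]]'|sed -n '2p;4p;5p'
python3 -c "
from h import *
plan(.602,.227,.042,125);bar()
g=load('side');S=lambda f,u,v:cv2.resize(f['pixels'][v-30:v+30,u-40:u+40,::-1],(400,300),interpolation=cv2.INTER_CUBIC)
cv2.imwrite('pics/c10.png',np.hstack([S(load('top'),185,205),S(g,225,178)]))"
```

```text
position: [0.5283, 0.2026, 0.0771]
force: [0.3, 0.2, -0.1]
grip_width: 0.0529
position: [0.5297, 0.2032, 0.1376]
force: [0.0, -0.1, 0.0]
grip_width: 0.0529
position: [0.5297, 0.2033, 0.1377]
force: [-0.6, -0.5, -0.2]
grip_width: 0.0528
t 40.2 pos [0.5297 0.2033 0.1377] yaw 125.4 q7 0.46 rotate tool z 0.4 then shift [-22.   72.8  95.7]
top bar px 22 ctr [0.6103 0.2191] ang 127.4 sd mm [3.  6.4]
side bar px 36 ctr [0.6019 0.2288] ang 125.5 sd mm [ 4.3 13.7]
```

```bash
python3 -m creep '[[[0.6,-11,36.4,0,0,0,0],[0.6,-11,36.4,0,0,0,0],[0.6,0,0,30,0,0,0],[0.6,0,0,30,0,0,0],[0.6,0,0,15,0,0,0],[0.6,0,0,10,0,0,0],[0.6,0,0,8,0,0,0],[0.6,0,0,0,0,0,0]]]'|sed -n '2p;4p;5p'
python3 -c "
from h import *
plan(.602,.227,.042,125)"
python3 -m creep '[[[0.4,0,0,3,0,0,0],[0.2,0,0,0,0,0,0],[0,0,0,0,0,0,0],[0,0,0,0,0,0,0],[0,0,0,0,0,0,0],[0,0,0,0,0,0,0]]]' 30
python3 -m creep '[[[0,0,0,0,0,0,6],[0,0,0,0,0,0,6],[0,0,0,0,0,0,6],[0,0,0,0,0,0,6],[0,0,0,0,0,0,6],[0,0,0,0,0,0,6],[0,0,0,0,0,0,0]]]'
```

```text
position: [0.6023, 0.2277, 0.0456]
force: [0.6, 0.4, 0.4]
grip_width: 0.0524
t 41.1 pos [0.6023 0.2277 0.0456] yaw 125.5 q7 0.55 rotate tool z 0.5 then shift [-0.4 -0.7  3.6]
time_s: 41.7
position: [0.6029, 0.228, 0.0431]
orientation: [3.141, 0.0, 2.19]
force: [1.2, 0.5, 0.5]
grip_width: 0.0122
grip_force: 30.0
time_s: 42.4
position: [0.6031, 0.228, 0.0431]
orientation: [3.14, 0.0, 1.56]
force: [1.0, -0.0, 1.4]
grip_width: 0.0113
grip_force: 30.0
```

```bash
python3 -m creep '[[[0,0,0,0,0,0,6],[0,0,0,0,0,0,6],[0,0,0,0,0,0,6],[0,0,0,0,0,0,6],[0,0,0,0,0,0,6],[0,0,0,0,0,0,6.5],[0,0,0,0,0,0,0],[0.3,0,0,0,0,0,0]]]'
python3 -m creep '[[[0.5,0,0,0,0,0,0],[0.6,0,0,0,0,0,0],[0.6,0,0,0,0,0,0],[0.6,0,0,-30,0,0,0],[0.6,0,0,-40,0,0,0],[0.6,0,0,-40,0,0,0],[0.6,0,0,-20,0,0,0],[0.6,0,0,0,0,0,0]]]'|sed -n '2p;4p;5p'
python3 - <<'E'
from h import *
bar();dies();plan(.675,.0005,.1,60.3);plan(.675,.0005,.1,150.3)
E
```

```text
time_s: 43.2
position: [0.6022, 0.2278, 0.0427]
orientation: [-3.141, 0.001, 0.929]
force: [-0.0, 0.8, -0.1]
grip_width: 0.0168
grip_force: 0.0
position: [0.6044, 0.2279, 0.1761]
force: [0.5, -0.6, -0.7]
grip_width: 0.0524
top bar px 55 ctr [0.6016 0.2292] ang 55.1 sd mm [ 3.4 13.8]
side bar px 26 ctr [0.6025 0.228 ] ang 56.1 sd mm [ 2.9 14.2]
die 169 [0.6732 0.0026 0.014 ] edge deg 71.5 size 53.0 47.0
t 44.1 pos [0.6016 0.2279 0.1716] yaw 53.0 q7 -0.57 rotate tool z -7.3 then shift [-161.2  176.4   71.6]
t 44.1 pos [0.6016 0.2279 0.1716] yaw 53.0 q7 -0.57 rotate tool z 82.7 then shift [176.4 161.2  71.6]
```

```bash
python3 -m creep '[[[0.6,0,0,0,0,0,-7.3],[0.6,-27,29,0,0,0,0],[0.6,-27,29,0,0,0,0],[0.6,-27,29,0,0,0,0],[0.6,0,0,0,0,0,0],[0.6,0,0,0,0,0,0]]]'|sed -n '2p;4p;5p'
python3 - <<'E'
from h import *
dies();plan(.675,.0005,.1,60.3)
f=load('top');g=grab('side')
S=lambda f,u,v:cv2.resize(f['pixels'][v-30:v+30,u-40:u+40,::-1],(400,300),interpolation=cv2.INTER_CUBIC)
cv2.imwrite('pics/c11.png',np.vstack([np.hstack([S(f,185,205),S(g,225,178)]),np.hstack([S(f,247,165),S(g,289,195)])]))
E
```

```text
position: [0.6371, 0.1131, 0.1714]
force: [-0.6, 0.2, -0.1]
grip_width: 0.0524
die 188 [0.6663 0.0064 0.014 ] edge deg 67.4 size 67.0 44.0
t 44.8 pos [0.6371 0.1149 0.1714] yaw 60.3 q7 -0.29 rotate tool z -0.0 then shift [-80.6  89.6  71.4]
```

View pics/c11.png

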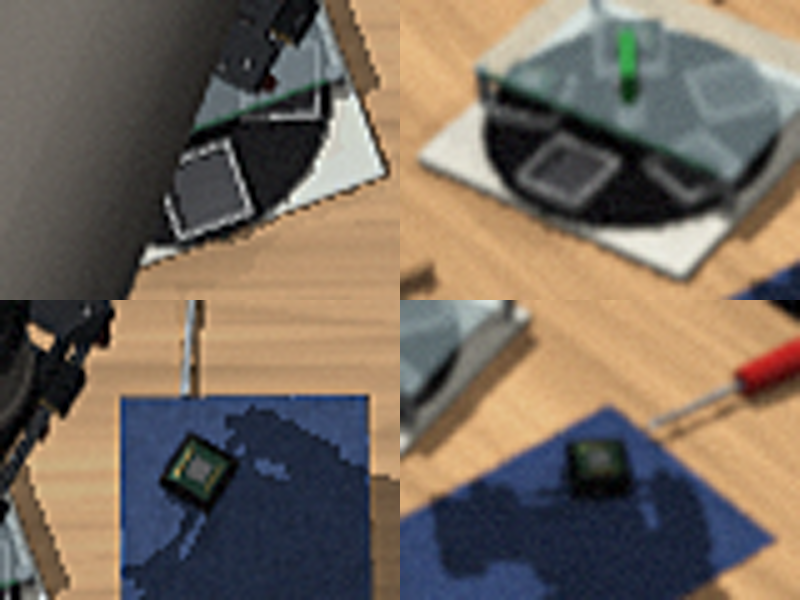

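The die stands unmoved at (247,169.6) px in the top view, the driver tip is clear of the mat, and an empty pocket is lined up at the window. Now the pick.

```bash
python3 -m creep '[[[0.6,-27,30,0,0,0,0],[0.6,-27,30,0,0,0,0],[0.6,-26.8,30.3,0,0,0,0],[0.6,0,0,40,0,0,0],[0.6,0,0,40,0,0,0],[0.6,0,0,30,0,0,0],[0.6,0,0,0,0,0,0],[0.6,0,0,0,0,0,0]]]'|sed -n '2p;4p;5p'
python3 -c "
from h import *
plan(.6755,0,0,60.3)"
```

```text
position: [0.6761, 0.0006, 0.0628]
force: [-0.7, -0.5, 1.0]
grip_width: 0.0528
t 45.6 pos [6.761e-01 6.000e-04 6.280e-02] yaw 60.4 q7 -0.05 rotate tool z 0.1 then shift [-0.9 -0.2 62.8]
```

```bash
python3 -m creep '[[[0.6,-0.5,0,25,0,0,0],[0.6,0,0,15,0,0,0],[0.6,0,0,6,0,0,0],[0.6,0,0,4,0,0,0],[0.6,0,0,3,0,0,0],[0.6,0,0,0,0,0,0]]]'|sed -n '2p;4p;5p'
python3 -m creep '[[[0.6,0,0,4,0,0,0],[0.6,0,0,4,0,0,0],[0.6,0,0,2,0,0,0],[0,0,0,0,0,0,0],[0,0,0,0,0,0,0],[0,0,0,0,0,0,0],[0,0,0,0,0,0,0]]]' 40
python3 -m creep '[[[0,0,0,-8,0,0,0],[0,0,0,-20,0,0,0],[0,0,0,-30,0,0,0],[0,0,0,-40,0,0,0],[0,0,0,0,0,0,0],[0,0,0,0,0,0,0]]]'
python3 -c "
from h import *
plan(.5305,.203,.0185,196.5)"
```

```text
position: [0.6762, -0.0011, 0.0102]
force: [0.1, 0.6, 0.1]
grip_width: 0.0529
time_s: 46.95
position: [0.676, -0.0011, -0.0001]
orientation: [3.142, -0.0, 1.052]
force: [0.5, 1.3, 0.1]
grip_width: 0.0394
grip_force: 39.7
time_s: 47.55
position: [0.6769, -0.0012, 0.1002]
orientation: [3.139, -0.002, 1.052]
force: [0.2, -0.7, -0.3]
grip_width: 0.0395
grip_force: 39.7
t 47.5 pos [ 0.6769 -0.0012  0.1002] yaw 60.3 q7 -0.08 rotate tool z 43.8 then shift [ -82.4 -237.3   81.7]
```

```bash
python3 -m creep '[[[0,0,0,0,0,0,7.3],[0,0,0,0,0,0,7.3],[0,0,0,0,0,0,7.3],[0,0,0,0,0,0,7.3],[0,0,0,0,0,0,7.3],[0,0,0,0,0,0,7.3],[0,-11.8,-33.9,0,0,0,0],[0,-11.8,-33.9,0,0,0,0]]]'|sed -n '2p;4p;5p'
python3 -m creep '[[[0,-11.8,-33.9,0,0,0,0],[0,-11.8,-33.9,0,0,0,0],[0,-11.8,-33.9,0,0,0,0],[0,-11.8,-33.9,0,0,0,0],[0,-11.6,-33.9,0,0,0,0],[0,0,0,0,0,0,0],[0,0,0,0,0,0,0],[0,0,0,0,0,0,0]]]'|sed -n '2p;4p;5p'
python3 -m creep '[[[0,0,0,20,0,0,0],[0,0,0,20,0,0,0],[0,0,0,10,0,0,0],[0,0,0,0,0,0,0],[0,0,0,0,0,0,0]]]'|sed -n '2p;4p;5p'
python3 -c "
from h import *
plan(.5302,.203,.0185,196.5)"
```

```text
position: [0.6329, 0.0567, 0.0969]
force: [0.8, 0.8, -1.2]
grip_width: 0.0396
position: [0.5299, 0.202, 0.0978]
force: [0.6, -0.5, -0.9]
grip_width: 0.0397
position: [0.5304, 0.2023, 0.0484]
force: [0.5, 0.5, -0.6]
grip_width: 0.0394
t 49.6 pos [0.5304 0.2023 0.0484] yaw 16.4 q7 -0.95 rotate tool z -0.1 then shift [ 0.  -0.7 29.9]
```

```bash
python3 -m creep '[[[0,0,-0.6,10,0,0,0],[0,0,0,6,0,0,0],[0,0,0,2,0,0,0],[0,0,0,2,0,0,0],[0,0,0,0,0,0,0]]]'|sed -n '2p;4p;5p'
python3 -m creep '[[[0,0,0,2,0,0,0],[0,0,0,2,0,0,0],[0,0,0,2,0,0,0],[0,0,0,0,0,0,0]]]'|sed -n '2p;4p;5p'
python3 -m creep '[[[0,0,0,2,0,0,0],[0,0,0,2,0,0,0],[0,0,0,0,0,0,0]]]'|sed -n '2p;4p;5p'
```

```text
position: [0.5294, 0.2037, 0.0277]
force: [-0.0, -0.4, -0.7]
grip_width: 0.0391
position: [0.5294, 0.2037, 0.0216]
force: [-0.9, -0.6, -0.5]
grip_width: 0.0394
position: [0.5294, 0.2037, 0.0176]
force: [0.1, -0.5, -0.5]
grip_width: 0.0397
```

```bash
python3 -m creep '[[[0,0,0,1,0,0,0],[0.6,0,0,0,0,0,0],[0.6,0,0,0,0,0,0],[0.6,0,0,0,0,0,0],[0.6,0,0,-20,0,0,0],[0.6,0,0,-40,0,0,0],[0.6,0,0,-40,0,0,0],[0.6,0,0,-20,0,0,0]]]'|sed -n '2p;4p;5p'
python3 -m creep '[[[0.6,0,0,0,0,0,-7.4],[0.6,0,0,0,0,0,-7.4],[0.6,0,0,0,0,0,-7.4],[0.6,0,0,0,0,0,-7.4],[0.6,0,0,0,0,0,-7.4],[0.6,0,0,0,0,0,0]]]'|sed -n '2p;4p;5p'
python3 -c "
from h import *
bar();plan(.603,.228,.042,53.3)"
```

```text
position: [0.5308, 0.2035, 0.1399]
force: [0.7, 0.3, -0.3]
grip_width: 0.0527
position: [0.5295, 0.2037, 0.1372]
force: [-0.2, -0.1, -0.7]
grip_width: 0.0527
top none
side bar px 27 ctr [0.603  0.2288] ang 56.0 sd mm [ 2.8 14.9]
t 52.4 pos [0.5295 0.2037 0.137 ] yaw 53.2 q7 -0.53 rotate tool z -0.1 then shift [63.4 44.4 95. ]
```

```bash
python3 -m creep '[[[0.6,31.7,22.2,0,0,0,0],[0.6,31.7,22.2,0,0,0,0],[0.6,0,0,30,0,0,0],[0.6,0,0,30,0,0,0],[0.6,0,0,15,0,0,0],[0.6,0,0,10,0,0,0],[0.6,0,0,7,0,0,0],[0.6,0,0,0,0,0,0]]]'|sed -n '2p;4p;5p'
python3 -m creep '[[[0.4,0,0,3,0,0,0],[0.2,0,0,0,0,0,0],[0,0,0,0,0,0,0],[0,0,0,0,0,0,0],[0,0,0,0,0,0,0],[0,0,0,0,0,0,0]]]' 30
python3 -m creep '[[[0,0,0,0,0,0,6],[0,0,0,0,0,0,6],[0,0,0,0,0,0,6],[0,0,0,0,0,0,6],[0,0,0,0,0,0,6],[0,0,0,0,0,0,6],[0,0,0,0,0,0,0]]]'
python3 -m creep '[[[0,0,0,0,0,0,6],[0,0,0,0,0,0,6],[0,0,0,0,0,0,6],[0,0,0,0,0,0,6],[0,0,0,0,0,0,6],[0,0,0,0,0,0,6],[0,0,0,0,0,0,0],[0.3,0,0,0,0,0,0]]]'
```

```text
position: [0.6028, 0.2282, 0.0448]
force: [-0.5, -0.0, -0.0]
grip_width: 0.0526
time_s: 53.75
position: [0.6033, 0.228, 0.0421]
orientation: [3.141, -0.0, 0.933]
force: [1.3, -0.8, -0.3]
grip_width: 0.0119
grip_force: 30.0
time_s: 54.45
position: [0.6034, 0.2278, 0.0421]
orientation: [3.14, -0.001, 0.303]
force: [1.6, -1.3, 0.5]
grip_width: 0.0117
grip_force: 30.0
time_s: 55.25
position: [0.6027, 0.2284, 0.0417]
orientation: [-3.141, 0.001, -0.319]
force: [-0.0, -0.9, -0.2]
grip_width: 0.0167
grip_force: 0.0
```

```bash
python3 -m creep '[[[0.5,0,0,0,0,0,0],[0.6,0,0,0,0,0,0],[0.6,0,0,0,0,0,0],[0.6,0,0,-30,0,0,0],[0.6,0,0,-40,0,0,0],[0.6,0,0,-40,0,0,0],[0.6,0,0,-40,0,0,0],[0.6,0,40,0,0,0,0]]]'|sed -n '2p;4p;5p'
python3 -m creep '[[[0.6,0,40,0,0,0,0],[0.6,0,40,0,0,0,0],[0.6,0,40,0,0,0,0],[0.6,0,40,0,0,0,0],[0.6,0,40,0,0,0,0],[0.6,0,0,0,0,0,0]]]'|sed -n '2p;4p;5p'
python3 - <<'E'
from h import *
bar();needle();f=load('top');g=load('side')
S=lambda f,u,v:cv2.resize(f['pixels'][v-37:v+38,u-50:u+50,::-1],(400,300),interpolation=cv2.INTER_CUBIC)
cv2.imwrite('pics/c12.png',np.vstack([np.hstack([S(f,180,193),S(g,235,170)]),np.hstack([S(f,329,195),S(g,290,220)])]))
E
```

```text
position: [0.5941, 0.1949, 0.1966]
force: [-0.5, -0.3, -0.1]
grip_width: 0.0529
position: [0.5242, -0.0047, 0.1925]
force: [-1.3, 0.3, 0.3]
grip_width: 0.053
top bar px 52 ctr [0.6012 0.2298] ang 163.6 sd mm [ 3.2 14. ]
side bar px 34 ctr [0.6021 0.2296] ang 164.1 sd mm [ 4.1 13.5]
t 56.8 pos [0.5269 0.0013 0.1919] F [-0.  -0.9  0.3] w 0.0526 red 280.0
crank ang in gauge frame 97.0 r 0.263
needle deg ccw from gauge x: 159.6 len px 3.1 face c 331.4 168.7
```

View pics/c12.png

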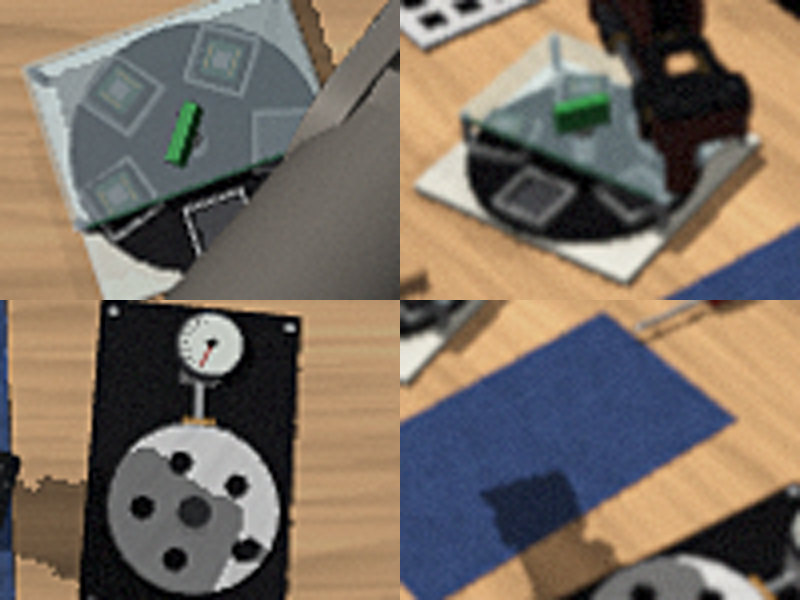

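The three dies show under the cover (crops 122,92; 222,60; 120,195), the window pocket is empty, the mat is clear and the needle is still at its maximum.

```bash
python3 -m creep '[[[0.6,0,0,0,0,0,0],[0.6,0,0,0,0,0,0]]]'|head -1; python3 -c "
from plant import robot;print(robot.close_job())"
```

```text
time_s: 57.0
the job is handed in; nothing more can be done
None
```

The job is handed in at 57 s; the simulator returned no verdict. In the last pictures the cam wheel stood on its high spot, all three carriers lay in pockets under the cover, and an empty pocket was at the window.

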